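# Hang the stirrup weight on the press handle

### The arm

A 7-joint arm with a two-finger parallel gripper is mounted at the origin on the work surface. World frame = base frame: x ahead of the robot, y to its left, z up, the work surface at z = 0. Lengths are in m, angles in rad, forces in N, time in s.
With the tool pointing down it reaches from about 0.4 to 0.875 m from the base axis. Payload 19.3 kg.
Tool frame: the origin (TCP) lies at the very end of the fingers, on their centre line; the grasp point (between the pads) lies bot.tcp_to_grasp behind it (bot.tcp_to_grasp is the distance from the TCP to the grasp point, in m); z points along the fingers, y is the direction in which the jaws open and shut (so a half turn about z gives the same grasp; the last joint's range is limited). The gripper opens to 85 mm and grips with 20 to 120 N. Pads are 22 mm wide; open, the fingers measure 114 mm over their backs; the gripper's body (76 mm by 85 mm) begins 54 mm behind the grasp point. The pads swing forward as they close: fully open they stand 13 mm farther back than shut.
Start: joints at [1.135, 0.521, -0.036, 1.599, 0.021, 1.021, -0.113], TCP at [0.224, -0.584, 0.201] pointing down, gripper open.
Joint ranges: [-2.91, 2.91], [-0.3, 2.13], [-1.5, 1.42], [0.17, 2.43], [-1.26, 4.41], [0.16, 1.93], [-2.52, 2.52]. Speed limits (rad/s): [1.89, 1.89, 2.39, 2.39, 3.01, 3.01, 3.01].

### API

Orientations are given as [roll, pitch, yaw] about the fixed x, y, z axes, in that order (R = Rz(yaw) Ry(pitch) Rx(roll)).
In Python, from workcell import bot gives the robot as it stands.
- The arm moves only by the tool servo_tool, never from a script. Its argument "targets" is a list of rows, each a list of 2 entries, a list of its own where there are three numbers: the shift along the tool's x, y, z in units of 0.05 m (1.0 is 0.05 m), then the turn about the tool's z in units of 5 degrees (1.0 is 5 degrees). A call has 1 to 12 rows; each row shifts and turns the commanded pose from where the row before left it, along the tool's axes as they then stand; what a row does not reach is not made up. A row lasts 1/8 s, in which the tool goes at most 62.5 mm and 10.7 degrees, less where a joint would pass 70% of its speed; a pose out of reach is approached as far as the arm can. A call with a number of a shift or a turn outside -1 to 1 is refused whole. A call with a gripper value outside its range is refused whole. "gripper" is the opening, from -1 (shut) to 1 (fully open), so that 0 is half open, set as the call begins (left out, the last holds). The fingers move at their own pace and stop on an object; "newtons" is the grip in N (left out, the last holds). Time passes only in rows, so rows that do not move let the fingers close. It gives the time, the measured TCP pose, the force and the opening at its end, in the units of the state.
- bot.observe(): the state, without advancing time (a new reading comes with each control period).
- bot.grab_frame(name): name is "side" or "top"; returns the picture (480x640x3 uint8, blue, green, red); there is no depth.
- bot.get_calibration(name): a dict with "fx", "fy", "cx", "cy" (pixels), "k1" (the pictures are not rectified: a ray, as slopes to the right and down, at radius r is drawn at 1 + k1 r^2 times it, then the intrinsics apply), "pose" (4x4, takes a point from camera to world coordinates). Camera axes: x right, y up, looking along -z (the intrinsics and any distortion apply to the point x, -y, -z); pixel columns grow to the right and rows downward; lengths in m; the calibration is good to about 2 mm. A picture is of the moment at which its call begins. get_calibration takes no time and is no camera call.
- bot.job_done(): hands the job in, once; it reports no verdict.
The state is a dict: "clock": time; "qpos": joint angles; "qd": joint speeds; "joint_efforts": joint torques, N m; "position": TCP position; "tool_rot": TCP orientation; "force": force on the tool from outside, world axes, zero at the start; "moment": the same for the moment, N m; "grip_width": finger opening in m.
Only numpy, scipy, OpenCV 4.12 (cv2) and the standard library are available. Lean on these libraries where they do the work, as an engineer would, in place of code of your own. Each camera call takes 0.05 s, during which the arm holds its last target.

### The job

Hang the steel stirrup weight on the hand press: drape it upright over the horizontal handle bar, a leg on either side of the bar and its roof seated between the two collars, and leave it hanging there at rest. The light bar above the handle leaves no room for an upright tool, and the handle stands at a different height each time: feel for it, let the bar take weight while you still hold the stirrup and only then let go, and do not lean hard on the handle. Leave the two brass caps and the aluminium sleeve where they are.

Things in the scene. Friction and masses are not known exactly. Their poses are not given: they have to be found in the camera images.
- press: Fixed green hand press. Origin on the bench below the pivot of its steel handle, z up. The handle, a round bar 18 mm thick, leaves the pivot (155 mm up) and runs 370 mm along the press's y in the plane x = 0, ending in a 30 mm ball. It slopes up or down by up to 0.085 rad and is held stiffly (gives way only above 60 N). The frame lies at x over 15 mm and y under 120 mm; the -x side is free.
- hang_below (a point): Point on the bench straight below the hanging place, axes as the press's, 300 mm along y from its origin. The bar's axis here is 129 to 181 mm above the bench; its height is NOT reported and must be seen or felt. The place is the middle of a plain stretch of bar between two collars, 32 mm in diameter, 12 mm thick, whose facing sides are 27 mm from here along +y and -y.
- light_edge (a point): Middle of the lower near edge (robot's side) of the rigid light bar over the handle, axes as the press's. From here, 439 mm above the bench, it reaches 55 mm along x (from 5 mm before the handle bar's line to 50 mm beyond), 290 mm along y either way and 27 mm up.
- lug (a point): Holding point of the bare steel stirrup weight (0.65 kg, up to 20 percent more or less): centre of an upright flat lug, 10 mm thick along y, 34 mm wide along x, reaching 20 mm above this point and 35 mm below it, down to the roof. z up. The weight stands on its feet on the bench, this point 118 mm up. The same either way round.
- nest (a point): Point of the weight, 48 mm below the lug point and 70 mm above the undersides of its feet, where the handle's axis lies once hung; axes as the lug's. The weight is an upside-down U about it: roof flanks sloping down 27 degrees to +x and -x from a ridge (inside 10 mm above here), 30 mm wide along y; legs with inner faces at x = +-32 mm; feet 22 x 36 x 24 mm out to x = +-54 mm.
- cap_a_mid (a point): Bystander: brass valve top cap, 52 mm diameter, 34 mm tall, standing on the bench; its centre, half-way up.
- cap_b_mid (a point): Bystander: the second brass valve top cap, same size; its centre, half-way up.
- sleeve_mid (a point): Bystander: aluminium sleeve standing upright, 50 mm diameter, 70 mm tall; its centre, half-way up.
There are look-alikes about, which are no part of the job. Of the things that look like the part that bears lug, the middle-sized one is meant.

How it is judged:
By the outcome, as a careful person would: the job done as asked, in the order asked, and still so for the second after the job is handed in, with the robot touching nothing.
It also fails if it takes over 45 s, if anything falls off the work surface, if the arm or the gripper's body presses on something with over 40 N, if the wrist force passes 120 N, or if a joint passes its speed limit or range.

## Working session

There is one attempt and no reset: what is moved stays moved. The work goes in short steps, Python scripts to look and compute and a tool call to move; the robot and the scene stay as the last step left them, time stands still between calls to the robot, and variables do not carry over. Pictures are saved under pics/ and viewed, and the job is handed in when it is done.

Besides the shell and the picture viewer there is one more tool, called after ">>>" by a JSON object that holds its "method" and its "body", one argument or row to a line. servo_tool: Moves the arm, as the interface text tells. Its arguments: {"type":"object","properties":{"targets":{"type":"array","items":{"type":"array"}},"gripper":{"type":"number"},"newtons":{"type":"number"}},"required":["targets"]}

```bash
ls; mkdir -p pics; python3 - <<'E'
from workcell import bot
import cv2
print(bot.observe(), bot.tcp_to_grasp)
for n in("side","top"):
    cv2.imwrite(f"pics/{n}0.png",bot.grab_frame(n)); print(bot.get_calibration(n))
E
```

```text
pics
{'clock': 0.0, 'qpos': array([ 1.13476503,  0.52200021, -0.03633869,  1.5999819 ,  0.0212132 ,
        1.0210709 , -0.11282503]), 'qd': array([-1.48814699e-03, -5.07051028e-04, -1.29987268e-03,  9.18359670e-05,
       -6.36141908e-04,  5.91291864e-04, -3.37649980e-04]), 'joint_efforts': array([ 1.69779312e-03, -9.27098322e+01,  1.98022306e+00, -3.69924724e+01,
        1.77652814e-02,  8.47032265e-03,  1.71860017e-05]), 'position': array([ 0.22342197, -0.58332912,  0.20064356]), 'tool_rot': array([-3.14052076e+00,  8.07040574e-05,  3.65812556e-01]), 'force': array([1.20013725, 0.02438863, 0.01806874]), 'moment': array([ 0.0424068 , -0.0402533 ,  0.03172368]), 'grip_width': 0.08514644538369867} 0.0187
{'fx': 538.0243554934688, 'fy': 538.0243554934688, 'cx': 316.8223398395226, 'cy': 235.22938880292054, 'k1': -0.029714873897191404, 'pose': array([[ 0.8572814 ,  0.37451621, -0.35327924,  0.21461939],
       [-0.5148396 ,  0.61964838, -0.59243234, -0.59676167],
       [-0.0029666 ,  0.68976336,  0.7240288 ,  1.01207555],
       [ 0.        ,  0.        ,  0.        ,  1.        ]])}
{'fx': 446.5584308059066, 'fy': 446.5584308059066, 'cx': 311.5118986156677, 'cy': 250.55394220111395, 'k1': -0.11374167369711378, 'pose': array([[ 0.07406039,  0.97655569, -0.20212383,  0.4216828 ],
       [-0.99724623,  0.07173511, -0.01881579, -0.01433116],
       [-0.00387529,  0.20296073,  0.97917921,  1.08556684],
       [ 0.        ,  0.        ,  0.        ,  1.        ]])}
```

View pics/side0.png

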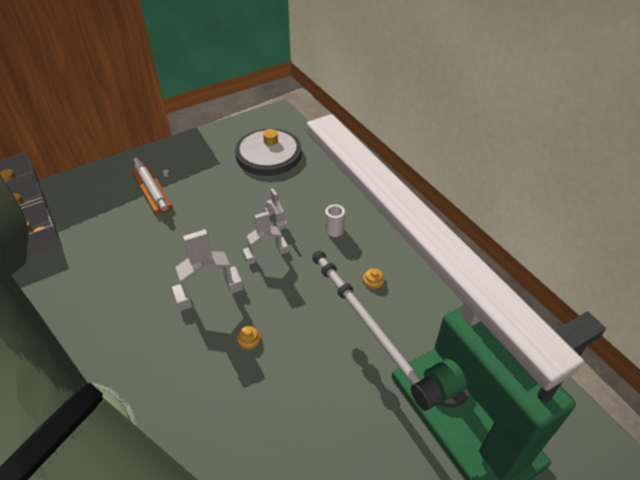

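View pics/top0.png

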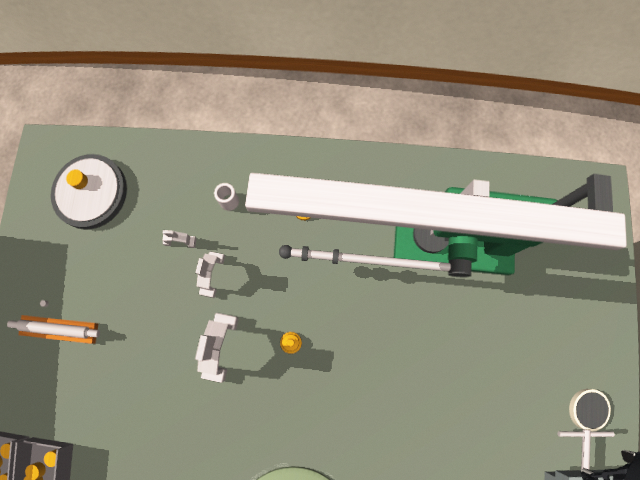

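```bash
cat > h.py <<'E'
import numpy as np, cv2
from workcell import bot
def ray(n,u,v):
    c=bot.get_calibration(n); K=np.array([[c['fx'],0,c['cx']],[0,c['fy'],c['cy']],[0,0,1]])
    p=cv2.undistortPoints(np.array([[[u,v]]],float),K,np.array([c['k1'],0,0,0,0.]),).ravel()
    # fixed point refine
    d=np.array([(u-c['cx'])/c['fx'],(v-c['cy'])/c['fy']]);s=d.copy()
    for _ in range(30): s=d/(1+c['k1']*(s@s))
    T=c['pose']; w=T[:3,:3]@np.array([s[0],-s[1],-1]); return T[:3,3],w/np.linalg.norm(w)
def onz(n,u,v,z):
    o,w=ray(n,u,v); return o+w*(z-o[2])/w[2]
def tri(a,b):
    o1,w1=ray('side',*a);o2,w2=ray('top',*b)
    A=np.c_[w1,-w2];t=np.linalg.lstsq(A,o2-o1,rcond=None)[0]
    p,q=o1+t[0]*w1,o2+t[1]*w2; return (p+q)/2,np.linalg.norm(p-q)
def proj(n,P):
    c=bot.get_calibration(n);T=c['pose'];q=T[:3,:3].T@(np.asarray(P,float)-T[:3,3])
    s=np.array([q[0],-q[1]])/-q[2]; s=s*(1+c['k1']*s@s); return np.array([c['fx']*s[0]+c['cx'],c['fy']*s[1]+c['cy']])
E
python3 - <<'E'
import cv2
s=cv2.imread('pics/side0.png');t=cv2.imread('pics/top0.png')
def crop(im,x,y,w,h,k,n): cv2.imwrite(n,cv2.resize(im[y:y+h,x:x+w],None,fx=k,fy=k,interpolation=cv2.INTER_CUBIC))
crop(s,230,180,130,100,6,'pics/s1.png'); crop(t,155,220,130,80,6,'pics/t1.png')
crop(s,300,240,130,100,6,'pics/s2.png'); crop(t,270,220,130,70,6,'pics/t2.png')
E
```

```text
(no output)
```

View pics/s1.png

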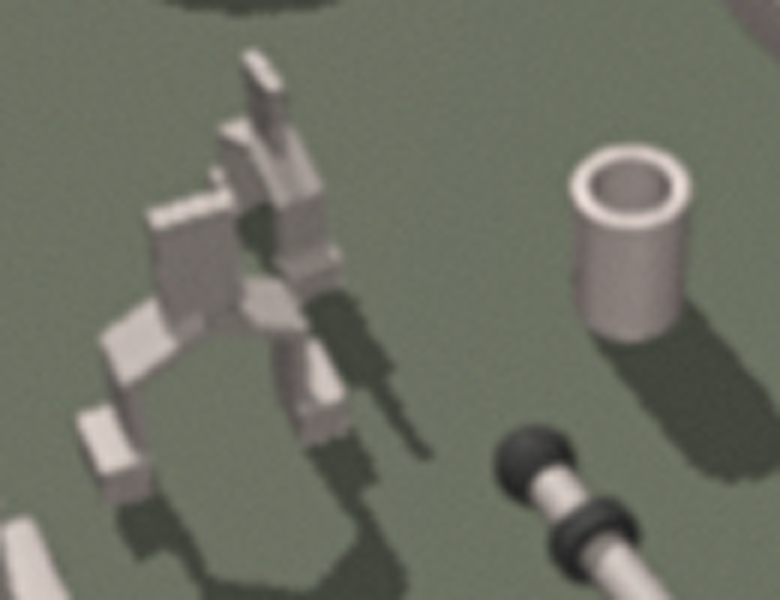

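View pics/t1.png

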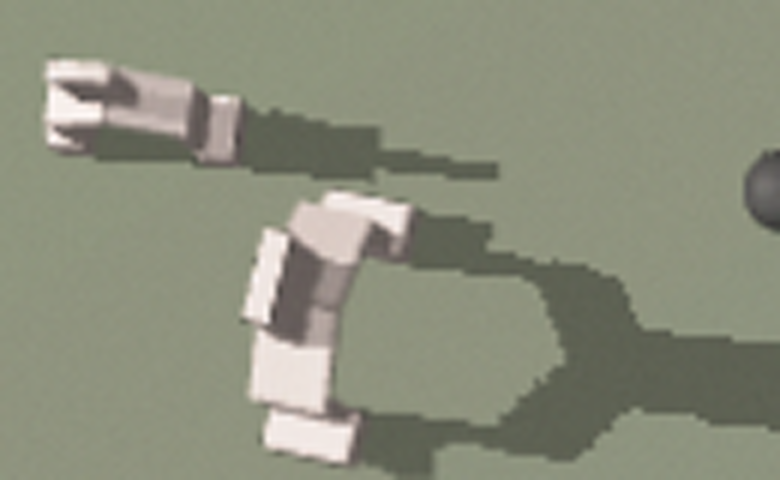

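View pics/s2.png

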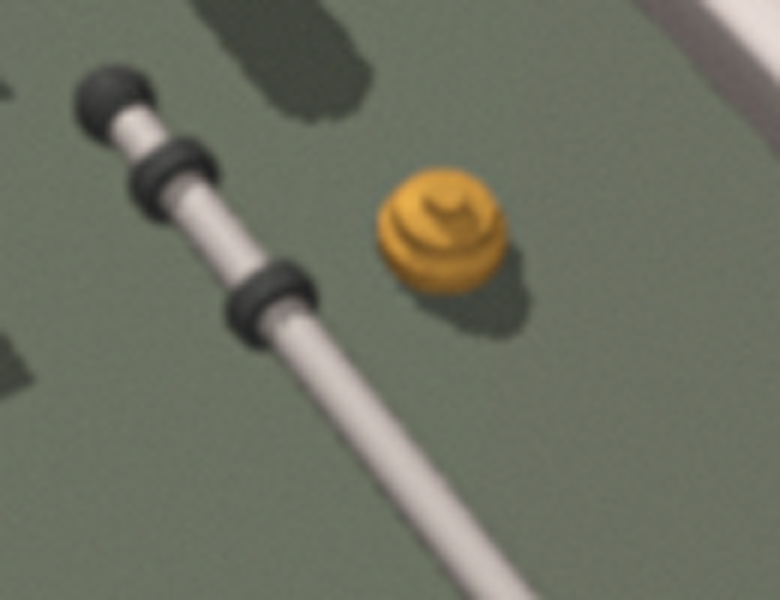

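View pics/t2.png

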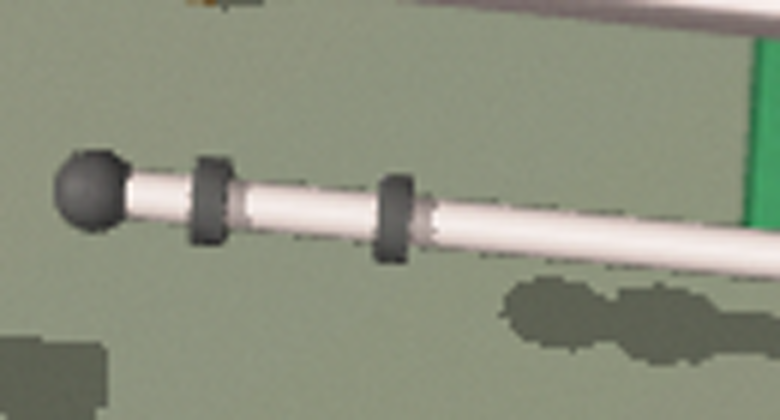

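```bash
python3 - <<'E'
from h import *
g=lambda x,y,a,b:(x+(a+.5)/6-.5,y+(b+.5)/6-.5)
S1=lambda a,b:g(230,180,a,b);T1=lambda a,b:g(155,220,a,b);S2=lambda a,b:g(300,240,a,b);T2=lambda a,b:g(270,220,a,b)
print('lugtop',tri(S1(188,207),T1(267,278)))
# lug top edge (facing camera) ends at z=.138
a,b=onz('top',*T1(262,230),.138),onz('top',*T1(243,318),.138); print('backedge',a,b,np.linalg.norm(a-b),np.degrees(np.arctan2(*(a-b)[1::-1])))
c,d=onz('side',*S1(152,227),.138),onz('side',*S1(232,204),.138); print('side',c,d,np.linalg.norm(c-d),np.degrees(np.arctan2(*(d-c)[1::-1])))
# feet tops z=.024
for p in [(330,195),(412,208),(405,255),(268,408),(358,418),(350,462),(264,447)]: print('foot',p,onz('top',*T1(*p),.024))
C1=tri(S2(175,180),T2(211,200));C2=tri(S2(272,305),T2(395,218));B=tri(S2(115,105),T2(93,190))
print('col',C1,C2,'ball',B, np.linalg.norm(C1[0]-C2[0]))
m=(C1[0]+C2[0])/2;d=C1[0]-C2[0];print('mid',m,'yaw deg',np.degrees(np.arctan2(d[1],d[0])),'slope',d[2]/np.linalg.norm(d))
d=B[0]-C2[0];print('yaw',np.degrees(np.arctan2(d[1],d[0])),'slope',d[2]/np.linalg.norm(d))
# light bar edge
for n,p in [('side',(310,122)),('side',(548,384)),('top',(248,208)),('top',(622,246))]: print(n,onz(n,*p,.439))
# other big stirrup, small lug
for p in [(200,231)]: pass
print('pivot', tri((430,392),(460,262)))
E
```

```text
lugtop (array([0.56523782, 0.24500243, 0.13718878]), np.float64(0.0007239552429158288))
backedge [0.5828764  0.24869231 0.138     ] [0.55024793 0.25163638 0.138     ] 0.03276102255452921 -5.155846711542869
side [0.54761922 0.24161749 0.138     ] [0.57998983 0.23695126 0.138     ] 0.032705198273419375 -8.202695218863767
foot (330, 195) [0.61876624 0.25411871 0.024     ]
foot (412, 208) [0.6158876 0.2198549 0.024    ]
foot (405, 255) [0.59639496 0.22050684 0.024     ]
foot (268, 408) [0.53018413 0.26895649 0.024     ]
foot (358, 418) [0.52903967 0.23202524 0.024     ]
foot (350, 462) [0.51123472 0.23324076 0.024     ]
foot (264, 447) [0.51445148 0.2686928  0.024     ]
col (array([0.61046176, 0.01810146, 0.13970996]), np.float64(0.00041003150298253766)) (array([ 0.60794227, -0.04824987,  0.14327266]), np.float64(0.000572541129350127)) ball (array([0.61160746, 0.06100609, 0.13714661]), np.float64(0.00023206971540973062)) 0.06649466430903646
mid [ 0.60920201 -0.0150742   0.14149131] yaw deg 87.82541058388517 slope -0.05357862384797233
yaw 88.07862964499395 slope -0.05595123984977473
side [0.63188847 0.1257785  0.439     ]
side [ 0.60196308 -0.47387361  0.439     ]
top [0.61373948 0.09890051 0.439     ]
top [ 0.59831511 -0.48948355  0.439     ]
pivot (array([ 0.61127993, -0.31603961,  0.15087435]), np.float64(0.0035098258346001367))
```

>>> {"method": "servo_tool", "body": {
  "targets": [
    [[0,0,-1],0],
    [[0,0,-1],0],
    [[0.3,-0.3,-0.5],0],
    [[0.7,-0.7,0],0],
    [[0.7,-0.7,0],0],
    [[0.7,-0.7,0],0],
    [[0.7,-0.7,0],0],
    [[0.7,-0.7,0],0],
    [[0.7,-0.7,0],0],
    [[0.7,-0.7,0],0],
    [[0.7,-0.7,0],0],
    [[0.7,-0.7,0],0]
  ]
}}

```text
clock: 1.6
position: [0.4139, -0.1559, 0.3262]
tool_rot: [3.142, 0.0, 0.366]
force: [1.0, -0.7, -0.2]
grip_width: 0.0855
```

```bash
python3 - <<'E'
from h import *
s=bot.observe();print(s['clock'],s['qpos'].round(4),s['position'].round(4),s['tool_rot'].round(3))
E
```

```text
1.6 [ 0.5346  0.1104 -0.3383  1.8604  0.0397  1.1774 -1.0221] [ 0.4139 -0.1559  0.3262] [3.142 0.    0.366]
```

>>> {"method": "servo_tool", "body": {
  "targets": [
    [[0.7,-0.7,0],0],
    [[0.7,-0.7,0],0],
    [[0,0,0],1],
    [[0,0,-0.3],1],
    [[0,0,-0.8],1],
    [[0,0,-1],1],
    [[0,0,-1],1],
    [[0,0,0],0]
  ]
}}

```text
clock: 2.6
position: [0.4548, -0.0669, 0.484]
tool_rot: [3.141, -0.004, -0.072]
force: [0.0, 0.6, -0.8]
grip_width: 0.0854
```

```bash
python3 - <<'E'
from h import *
s=bot.observe();print(s['clock'],s['qpos'].round(4),s['position'].round(4),s['tool_rot'].round(3))
for n in("side","top"): cv2.imwrite(f"pics/{n}2.png",bot.grab_frame(n))
E
```

```text
2.6 [ 0.3634  0.0801 -0.3786  1.5089  0.0301  1.5538 -1.6571] [ 0.4548 -0.0669  0.484 ] [ 3.141 -0.004 -0.072]
```

View pics/side2.png

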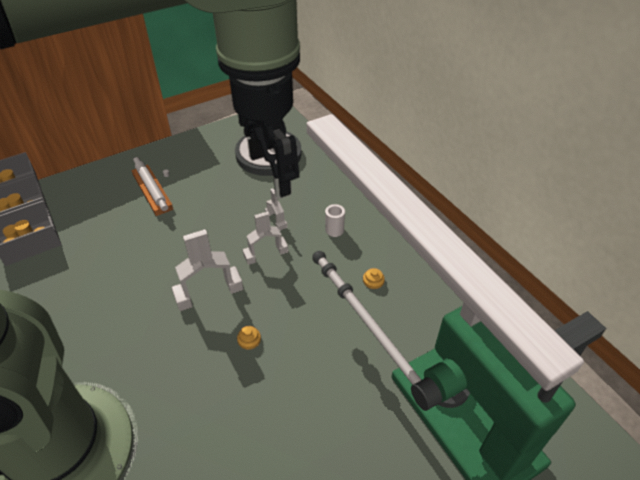

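>>> {"method": "servo_tool", "body": {
  "targets": [
    [[0,0,-0.8],0],
    [[0,0,-0.8],0],
    [[0,0,-0.8],0],
    [[0,0,-0.8],0],
    [[0,0,-0.5],0],
    [[0,0,0],0]
  ]
}}

```text
clock: 3.45
position: [0.4555, -0.0674, 0.6292]
tool_rot: [-3.141, 0.0, -0.07]
force: [-1.2, 0.5, 0.3]
grip_width: 0.0854
```

```bash
cat > st.py <<'E'
from h import *
s=bot.observe();print(s['clock'],s['qpos'].round(4),s['position'].round(4),s['tool_rot'].round(3),s['force'].round(2),s['grip_width'])
E
python3 st.py
```

```text
3.45 [ 0.0041  0.1135  0.0172  1.1169 -0.0026  1.9116 -1.6201] [ 0.4555 -0.0674  0.6292] [-3.141  0.    -0.07 ] [-1.22  0.51  0.27] 0.08542685901348038
```

>>> {"method": "servo_tool", "body": {
  "targets": [
    [[0,0,-0.5],0],
    [[0,0,-0.5],0],
    [[0,0,0],0]
  ]
}}

```text
clock: 3.82
position: [0.4566, -0.0685, 0.6377]
tool_rot: [3.142, -0.004, -0.071]
force: [-0.3, 0.7, 0.3]
grip_width: 0.0856
```

```bash
python3 st.py
```

```text
3.825 [-0.3219  0.1179  0.4193  1.1042 -0.0512  1.9249 -1.5646] [ 0.4566 -0.0685  0.6377] [ 3.142 -0.004 -0.071] [-0.29  0.67  0.3 ] 0.08559317885502711
```

>>> {"method": "servo_tool", "body": {
  "targets": [
    [[0,0,-1],0],
    [[0,0,-1],0],
    [[0,0,-1],0],
    [[0,0,0],0]
  ]
}}

```text
clock: 4.32
position: [0.4521, -0.0679, 0.6774]
tool_rot: [3.136, -0.09, -0.07]
force: [0.2, 1.3, -0.6]
grip_width: 0.0858
```

```bash
python3 st.py
```

```text
4.325 [-0.7998  0.097   0.9691  1.0631 -0.0886  1.932  -1.5131] [ 0.4521 -0.0679  0.6774] [ 3.136 -0.09  -0.07 ] [ 0.24  1.29 -0.62] 0.08577286371563483
```

>>> {"method": "servo_tool", "body": {
  "targets": [
    [[0,0,0],0],
    [[0,0,0.5],0],
    [[0,0,0],0]
  ]
}}

```text
clock: 4.7
position: [0.4537, -0.0691, 0.6514]
tool_rot: [3.136, -0.087, -0.073]
force: [-0.8, 0.6, 0.8]
grip_width: 0.0853
```

```bash
python3 st.py
```

```text
4.7 [-0.8346  0.0658  0.9572  1.1495 -0.0546  1.8667 -1.543 ] [ 0.4537 -0.0691  0.6514] [ 3.136 -0.087 -0.073] [-0.84  0.57  0.8 ] 0.08534079698557927
```

```bash
cat > kin.py <<'E'
import numpy as np
from scipy.optimize import least_squares
from scipy.spatial.transform import Rotation as R
D=[([1.13476503,0.52200021,-0.03633869,1.5999819,0.0212132,1.0210709,-0.11282503],[0.22342197,-0.58332912,0.20064356],[-3.1405,0,.3658]),
([0.5346,0.1104,-0.3383,1.8604,0.0397,1.1774,-1.0221],[0.4139,-0.1559,0.3262],[3.142,0,.366]),
([0.3634,0.0801,-0.3786,1.5089,0.0301,1.5538,-1.6571],[0.4548,-0.0669,0.484],[3.141,-.004,-.072]),
([0.0041,0.1135,0.0172,1.1169,-0.0026,1.9116,-1.6201],[0.4555,-0.0674,0.6292],[-3.141,0,-.07]),
([-0.3219,0.1179,0.4193,1.1042,-0.0512,1.9249,-1.5646],[0.4566,-0.0685,0.6377],[3.142,-.004,-.071]),
([-0.7998,0.097,0.9691,1.0631,-0.0886,1.932,-1.5131],[0.4521,-0.0679,0.6774],[3.136,-.09,-.07]),
([-0.8346,0.0658,0.9572,1.1495,-0.0546,1.8667,-1.543],[0.4537,-0.0691,0.6514],[3.136,-.087,-.073])]
def fk(q,p,s):
    ax=['z','y','z','y','z','y','z']
    # p: base z, a, b, c, elbow offset e1,e2, wrist off w, base yaw, j7 off
    M=np.eye(3);x=np.array([0,0,p[0]])
    M=R.from_euler('z',p[7]).as_matrix()
    off=[[0,0,0],[0,0,0],[p[4],0,p[1]],[0,0,0],[p[5],0,p[2]],[0,0,0],[p[6],0,p[3]]]
    # order: j1,j2,(link a)j3,j4,(b)j5,j6,(c)j7
    for i in range(7):
        M=M@R.from_euler(ax[i],s[i]*q[i]).as_matrix()
        if i in(2,4,6): 
            x=x+M@np.array(off[i])
    M=M@R.from_euler('z',p[8]).as_matrix()
    return x,M
def res(p,s):
    r=[]
    for q,x,e in D:
        X,M=fk(q,p,s); r+=list((X-x)*10); r+=list((M.T@R.from_euler('xyz',e).as_matrix()-np.eye(3)).ravel())
    return r
if __name__=='__main__':
    import itertools
    best=[]
    for s1,s3,s5,s7 in itertools.product([1,-1],repeat=4):
        s=[s1,1,s3,1,s5,1,s7]
        for y7 in(0,1.57,3.14,-1.57):
            f=least_squares(res,[.36,.42,.4,.35,0,0,0,0,y7],args=(s,)); best.append((f.cost,s,f.x))
    best.sort(key=lambda b:b[0])
    for b in best[:3]: print(b[0],b[1],b[2].round(4))
E
python3 kin.py
```

```text
0.005779808003952919 [-1, 1, -1, 1, -1, 1, -1] [ 0.4163  0.5432  0.4255  0.4459 -0.0077  0.024  -0.0131 -0.094   1.477 ]
0.005779808003952924 [-1, 1, -1, 1, -1, 1, -1] [ 0.4163  0.5432  0.4255  0.4459 -0.0077  0.024  -0.0131 -0.094   1.477 ]
0.005779808003952951 [-1, 1, -1, 1, -1, 1, -1] [ 0.4163  0.5432  0.4255  0.4459 -0.0077  0.024  -0.0131 -0.094   1.477 ]
```

>>> {"method": "servo_tool", "body": {
  "targets": [
    [[0.2,0,-0.8],0],
    [[0.2,0,-0.9],0],
    [[0.2,0,-0.9],0],
    [[0.2,0,-0.9],0],
    [[0,0,0],0]
  ]
}}

```text
clock: 5.32
position: [0.4691, -0.0684, 0.7292]
tool_rot: [3.129, -0.211, -0.071]
force: [-0.5, 0.7, 0.1]
grip_width: 0.0856
```

```bash
python3 st.py
```

```text
5.325 [-0.8125  0.0969  0.9927  0.9412 -0.0958  1.9335 -1.5173] [ 0.4691 -0.0684  0.7292] [ 3.129 -0.211 -0.071] [-0.51  0.67  0.15] 0.08557099784342116
```

>>> {"method": "servo_tool", "body": {
  "targets": [
    [[0.3,0,-0.9],0],
    [[0.3,0,-0.9],0],
    [[0.3,0,-0.9],0],
    [[0.35,0,-0.9],0],
    [[0.35,0,-0.9],0],
    [[0.4,0,-0.9],0],
    [[0,0,0],0]
  ]
}}

```text
clock: 6.2
position: [0.4826, -0.0647, 0.8289]
tool_rot: [3.116, -0.439, -0.067]
force: [-0.0, -0.1, -1.4]
grip_width: 0.0854
```

```bash
python3 st.py
```

```text
6.2 [-0.8807  0.0941  1.0824  0.722  -0.1134  1.9326 -1.526 ] [ 0.4826 -0.0647  0.8289] [ 3.116 -0.439 -0.067] [-0.04 -0.13 -1.35] 0.08544899375339818
```

```bash
cat > ik.py <<'E'
from kin import *
D.append(([-0.8125,0.0969,0.9927,0.9412,-0.0958,1.9335,-1.5173],[0.4691,-0.0684,0.7292],[3.129,-.211,-.071]))
D.append(([-0.8807,0.0941,1.0824,0.722,-0.1134,1.9326,-1.526],[0.4826,-0.0647,0.8289],[3.116,-.439,-.067]))
S=[-1,1,-1,1,-1,1,-1]
P=least_squares(res,[.41,.54,.42,.44,0,0,0,-.09,1.48],args=(S,)).x
lo=np.array([-2.91,-.3,-1.5,.17,-1.26,.16,-2.52]);hi=np.array([2.91,2.13,1.42,2.43,4.41,1.93,2.52])
def ik(x,e,q0):
    T=R.from_euler('xyz',e).as_matrix()
    f=lambda q:np.r_[(fk(q,P,S)[0]-x)*10,(fk(q,P,S)[1]-T).ravel(),1e-3*(q-q0)]
    r=least_squares(f,np.clip(q0,lo+.01,hi-.01),bounds=(lo,hi));return r.x,r.cost
E
python3 - <<'E'
from ik import *
print(P.round(4))
for q,x,e in D: print((fk(q,P,S)[0]-x).round(4))
q0=np.array(D[-1][0])
for th in(.44,.52,.6):
  for nm,g in(('hang',[.609,-.015,.19]),('bar end',[.609,.15,.23]),('lug',[.565,.245,.118]),('abovelug',[.565,.245,.24])):
    e=[3.116,-th,-.067]; z=R.from_euler('xyz',e).as_matrix()[:,2]
    x=np.array(g)+.0187*z
    for nm0,qq in(('cur',q0),('zero',q0*[0,1,0,1,1,1,1]),('neg',q0*[-1,1,-1,1,1,1,1])):
        q,c=ik(x,e,qq); print(th,nm,nm0,q.round(2),round(c,6))
E
```

```text
[ 0.3162  0.5484  0.4224  0.3456 -0.0033  0.0293 -0.0122 -0.0924  1.4797]
[ 0.0006 -0.0021  0.0009]
[-0.0003  0.0066  0.0008]
[ 0.0016  0.0026 -0.0011]
[0.0063 0.004  0.    ]
[ 0.0025  0.0032 -0.0014]
[-0.0032 -0.0016 -0.0016]
[-0.0078 -0.0017 -0.0015]
[-0.0018 -0.0038  0.0002]
[ 0.0002 -0.0065  0.0038]
0.44 hang cur [-0.49  0.44  0.52  2.02 -0.57  0.33 -1.2 ] 3e-06
0.44 hang zero [-0.27  0.41  0.2   2.01 -0.06  0.29 -1.7 ] 2e-06
0.44 hang neg [-0.01  0.41 -0.19  2.02  0.52  0.32 -2.27] 3e-06
0.44 bar end cur [-1.05  0.51  0.85  1.9  -0.46  0.5  -1.63] 2e-06
0.44 bar end zero [-0.71  0.41  0.33  1.9   0.15  0.47 -2.2 ] 2e-06
0.44 bar end neg [-0.44  0.39 -0.05  1.9   0.49  0.51 -2.52] 4e-06
0.44 lug cur [-1.14  0.67  0.71  1.98 -0.55  0.29 -1.76] 3e-06
0.44 lug zero [-1.06  0.64  0.57  1.97 -0.22  0.26 -2.08] 3e-06
0.44 lug neg [-0.99  0.62  0.44  1.97  0.11  0.26 -2.41] 6e-06
0.44 abovelug cur [-1.34  0.54  0.98  1.88 -0.41  0.57 -1.86] 2e-06
0.44 abovelug zero [-0.91  0.4   0.31  1.88  0.3   0.55 -2.52] 3e-06
0.44 abovelug neg [-0.91  0.4   0.31  1.88  0.3   0.55 -2.52] 5e-06
0.52 
[... 883 characters left out ...]
0.    2.1   0.73  0.16 -2.52] 0.00411
0.6 hang neg [-0.18  0.4  -0.    2.1   0.73  0.16 -2.52] 0.004111
0.6 bar end cur [-1.08  0.48  0.81  2.02 -0.4   0.24 -1.7 ] 2e-06
0.6 bar end zero [-1.02  0.45  0.7   2.01 -0.1   0.22 -2.  ] 3e-06
0.6 bar end neg [-0.93  0.42  0.54  2.02  0.29  0.23 -2.39] 6e-06
0.6 lug cur [-1.28  0.73  0.86  2.09 -1.26  0.16 -1.12] 0.000719
0.6 lug zero [-1.19  0.68  0.64  2.01  0.13  0.16 -2.52] 0.003892
0.6 lug neg [-1.19  0.68  0.64  2.01  0.13  0.16 -2.52] 0.003895
0.6 abovelug cur [-1.45  0.56  1.05  1.99 -0.42  0.35 -1.89] 2e-06
0.6 abovelug zero [-1.35  0.49  0.86  1.99 -0.02  0.33 -2.28] 4e-06
0.6 abovelug neg [-1.28  0.46  0.73  1.99  0.22  0.33 -2.52] 7e-06
```

```bash
cat > mv.py <<'E'
# world delta -> tool units
import sys
from h import *
from scipy.spatial.transform import Rotation as R
s=bot.observe();M=R.from_euler('xyz',s['tool_rot']).as_matrix()
np.set_printoptions(suppress=True)
def to(tgt): 
    d=np.array(tgt)-s['position']; print('world d',d.round(4),'tool units total',(M.T@d/.05).round(3))
if __name__=='__main__':
    print(M.round(4)); print(s['position'].round(4),s['qpos'].round(3))
    for a in sys.argv[1:]: to(eval(a))
E
python3 mv.py [.5,.247,.75] [.535,.247,.19]
python3 - <<'E'
from h import *
print('small',onz('top',178,238,.02),onz('side',278,205,.03)); print('sleeve',onz('top',225,193,.07),onz('side',335,212,.07),'capA',onz('side',249,336,.03),'capB',onz('side',374,278,.03))
E
```

```text
[[ 0.9034 -0.0776  0.4218]
 [-0.0604 -0.9967 -0.054 ]
 [ 0.4246  0.0233 -0.9051]]
[ 0.4826 -0.0647  0.8289] [-0.881  0.094  1.082  0.722 -0.113  1.933 -1.526]
world d [ 0.0174  0.3117 -0.0789] tool units total [-0.732 -6.278  1.238]
world d [ 0.0524  0.3117 -0.6389] tool units total [-4.855 -6.593 11.67 ]
small [0.64909076 0.33875989 0.02      ] [0.66254583 0.35573202 0.03      ]
sleeve [0.7569736  0.22303058 0.07      ] [0.75518463 0.21973932 0.07      ] capA [0.41585426 0.0262969  0.03      ] capB [0.73721901 0.01880113 0.03      ]
```

>>> {"method": "servo_tool", "body": {
  "targets": [
    [[-0.1,-0.4,0.1],0.6],
    [[-0.1,-0.8,0.2],0],
    [[-0.1,-0.9,0.2],0],
    [[-0.1,-0.9,0.2],0],
    [[-0.1,-0.9,0.2],0],
    [[-0.1,-0.9,0.2],0],
    [[-0.1,-0.9,0.2],0],
    [[-0.1,-0.6,0.1],0],
    [[0,0,0],0]
  ],
  "gripper": 0.1
}}

```text
clock: 7.32
position: [0.5144, 0.2513, 0.7446]
tool_rot: [3.136, -0.435, -0.121]
force: [0.3, -1.2, 0.8]
grip_width: 0.047
```

```bash
python3 mv.py [.535,.247,.19]
```

```text
[[ 0.9002 -0.1227  0.4178]
 [-0.1091 -0.9924 -0.0564]
 [ 0.4215  0.0052 -0.9068]]
[0.5144 0.2513 0.7446] [-1.319  0.231  0.87   0.842  0.077  1.791 -2.156]
world d [ 0.0206 -0.0043 -0.5546] tool units total [-4.296 -0.024 10.234]
```

>>> {"method": "servo_tool", "body": {
  "targets": [
    [[-0.35,0,0.8],0],
    [[-0.35,0,0.85],0],
    [[-0.35,0,0.85],0],
    [[-0.35,0,0.85],0],
    [[-0.35,0,0.85],0],
    [[-0.35,0,0.85],0],
    [[0,0,0],0]
  ]
}}

```text
clock: 8.2
position: [0.5253, 0.2453, 0.4718]
tool_rot: [3.137, -0.435, -0.124]
force: [-0.5, 0.2, 1.2]
grip_width: 0.0465
```

```bash
python3 mv.py [.535,.247,.19]
```

```text
[[ 0.9001 -0.1255  0.4173]
 [-0.112  -0.9921 -0.0567]
 [ 0.4211  0.0043 -0.907 ]]
[0.5253 0.2453 0.4718] [-1.522  0.076  0.855  1.651  0.278  1.149 -2.45 ]
world d [ 0.0097  0.0017 -0.2818] tool units total [-2.203 -0.083  5.19 ]
```

>>> {"method": "servo_tool", "body": {
  "targets": [
    [[0,0,0],-1],
    [[0,0,0],-1],
    [[0,0,0],-1],
    [[0,0,0],-1],
    [[0,0,0],-1],
    [[0,0,0],-1],
    [[0,0,0],-1],
    [[0,0,0],-1],
    [[0,0,0],-1],
    [[0,0,0],-1],
    [[0,0,0],-1],
    [[0,0,0],-1]
  ]
}}

```text
clock: 9.7
position: [0.5268, 0.2464, 0.4759]
tool_rot: [2.755, -0.213, 0.966]
force: [-0.1, -0.4, -0.3]
grip_width: 0.0471
```

>>> {"method": "servo_tool", "body": {
  "targets": [
    [[0,0,0],-1],
    [[0,0,0],-1],
    [[0,0,0],-1],
    [[0,0,0],-1],
    [[0,0,0],-1],
    [[0,0,0],-1],
    [[0,0,0],-1],
    [[0,0,0],-1],
    [[0,0,0],-1],
    [[0,0,0],-1],
    [[0,0,0],-1],
    [[0,0,0],-1]
  ]
}}

```text
clock: 11.2
position: [0.5268, 0.2465, 0.4759]
tool_rot: [2.756, 0.215, 1.929]
force: [0.5, 0.4, -0.6]
grip_width: 0.047
```

>>> {"method": "servo_tool", "body": {
  "targets": [
    [[0,0,0],-1],
    [[0,0,0],-1],
    [[0,0,0],-1],
    [[0,0,0],-1],
    [[0,0,0],-1],
    [[0,0,0],-1],
    [[0,0,0],-1],
    [[0,0,0],-1],
    [[0,0,0],-1],
    [[0,0,0],-1],
    [[0,0,0],-1],
    [[0,0,0],-1]
  ]
}}

```text
clock: 12.7
position: [0.5268, 0.2464, 0.476]
tool_rot: [-3.14, 0.439, 3.019]
force: [0.3, 0.8, -0.1]
grip_width: 0.0467
```

```bash
python3 mv.py [.535,.247,.19]
```

```text
[[-0.8985  0.1229  0.4213]
 [ 0.1108  0.9924 -0.0531]
 [-0.4247 -0.001  -0.9054]]
[0.5268 0.2464 0.476 ] [-1.335  0.067  0.644  1.637  0.302  1.161  0.669]
world d [ 0.0082  0.0006 -0.286 ] tool units total [2.283 0.037 5.246]
```

>>> {"method": "servo_tool", "body": {
  "targets": [
    [[0.4,0,0.85],0],
    [[0.4,0,0.9],0],
    [[0.4,0,0.9],0],
    [[0.4,0,0.9],0],
    [[0.4,0,0.9],0],
    [[0.3,0,0.8],0],
    [[0,0,0],0]
  ]
}}

```text
clock: 13.58
position: [0.5335, 0.2451, 0.1865]
tool_rot: [-3.136, 0.437, 3.018]
force: [0.8, 0.7, 1.1]
grip_width: 0.0471
```

```bash
python3 mv.py [.535,.249,.182] [.573,.244,.101]; python3 - <<'E'
from h import *
for n in("side","top"):
    im=bot.grab_frame(n);cv2.imwrite(f"pics/{n}3.png",im)
    x,y=(180,140) if n=='side' else (120,180)
    cv2.imwrite(f"pics/{n}3c.png",cv2.resize(im[y:y+150,x:x+200],None,fx=4,fy=4,interpolation=cv2.INTER_CUBIC))
E
```

```text
[[-0.8994  0.125   0.4189]
 [ 0.1114  0.9921 -0.057 ]
 [-0.4228 -0.0046 -0.9062]]
[0.5335 0.2451 0.1865] [-1.199  0.4    0.602  2.076  0.211  0.429  0.598]
world d [ 0.0015  0.0039 -0.0045] tool units total [0.02  0.082 0.091]
world d [ 0.0395 -0.0011 -0.0855] tool units total [0.01  0.085 1.883]
```

View pics/side3c.png

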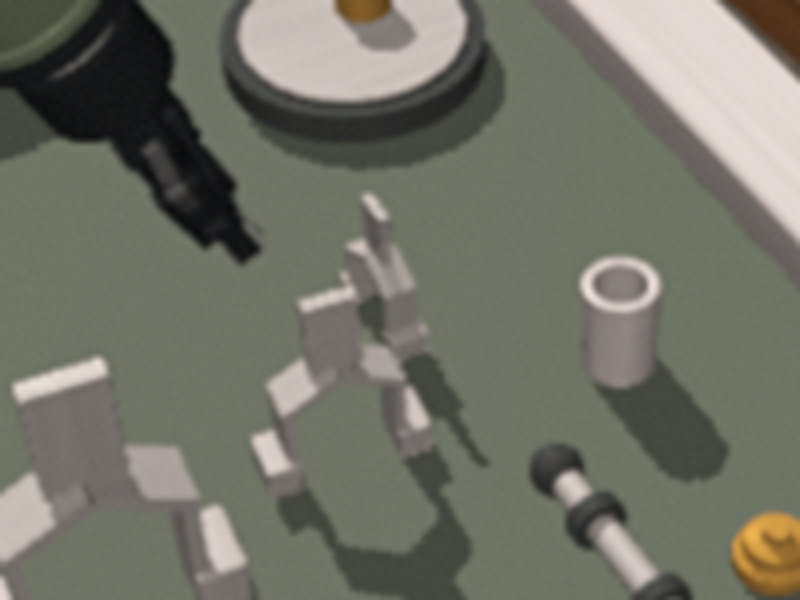

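View pics/top3c.png

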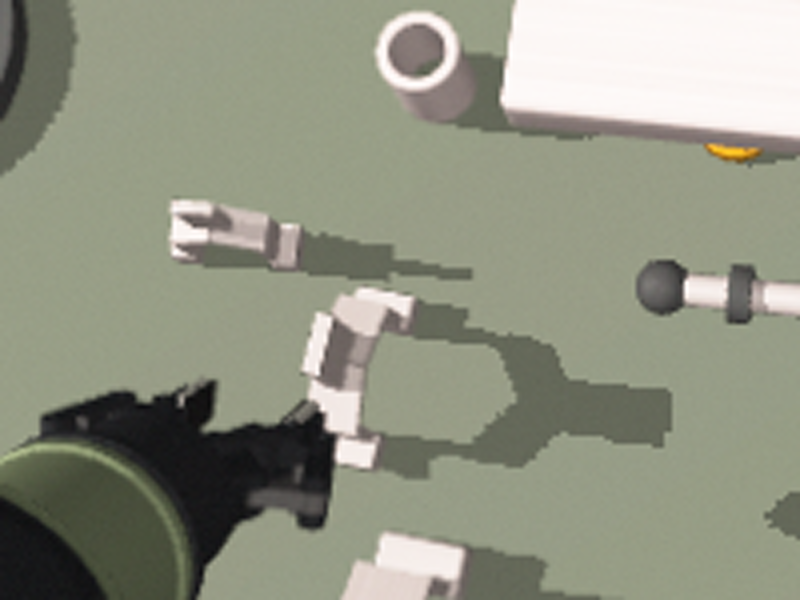

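```bash
python3 - <<'E'
from h import *
from scipy.spatial.transform import Rotation as R
s=bot.observe();M=R.from_euler('xyz',s['tool_rot']).as_matrix()
for n,o in(('side',(180,140)),('top',(120,180))):
  for off in([0,0,0],[0,.0235,-.01],[0,-.0235,-.01],[.011,.0235,-.01],[.011,-.03,-.03],[0,0,-.1]):
    print(n,off,((proj(n,s['position']+M@off)-o)*4).round(0))
E
```

```text
side [0, 0, 0] [267. 249.]
side [0, 0.0235, -0.01] [245. 213.]
side [0, -0.0235, -0.01] [272. 265.]
side [0.011, 0.0235, -0.01] [229. 224.]
side [0.011, -0.03, -0.03] [241. 264.]
side [0, 0, -0.1] [174. 145.]
top [0, 0, 0] [282. 386.]
top [0, 0.0235, -0.01] [231. 383.]
top [0, -0.0235, -0.01] [319. 401.]
top [0.011, 0.0235, -0.01] [229. 403.]
top [0.011, -0.03, -0.03] [316. 436.]
top [0, 0, -0.1] [206. 447.]
```

>>> {"method": "servo_tool", "body": {
  "targets": [
    [[0,0.1,0.4],0],
    [[0,0,0.5],0],
    [[0,0,0.5],0],
    [[0,0,0.5],0],
    [[0,0,0],0]
  ]
}}

```text
clock: 14.3
position: [0.5746, 0.2456, 0.1023]
tool_rot: [-3.141, 0.438, 3.017]
force: [-0.3, 0.1, 0.8]
grip_width: 0.0473
```

>>> {"method": "servo_tool", "body": {
  "targets": [
    [[0,0,0],0],
    [[0,0,0],0],
    [[0,0,0],0],
    [[0,0,0],0]
  ],
  "gripper": -1,
  "newtons": 60
}}

```text
clock: 14.8
position: [0.5739, 0.2457, 0.1025]
tool_rot: [3.141, 0.438, 3.016]
force: [-8.1, -1.2, 17.0]
grip_width: 0.0078
```

```bash
python3 st.py; python3 - <<'E'
from h import *
for n in("side",):
    im=bot.grab_frame(n)
    x,y=(180,140) if n=='side' else (120,180)
    cv2.imwrite(f"pics/{n}4c.png",cv2.resize(im[y:y+150,x:x+200],None,fx=4,fy=4,interpolation=cv2.INTER_CUBIC))
E
```

```text
14.8 [-1.0435  0.5875  0.4988  2.0569  0.1543  0.24    0.6403] [0.5739 0.2457 0.1025] [3.141 0.438 3.016] [-8.07 -1.18 17.01] 0.007820466308315793
```

View pics/side4c.png

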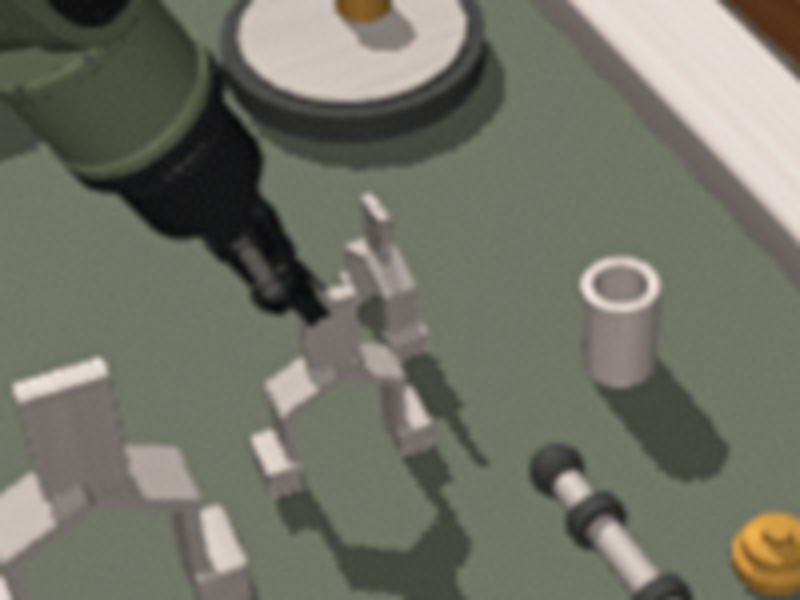

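>>> {"method": "servo_tool", "body": {
  "targets": [
    [[-0.05,0,-0.1],0],
    [[-0.15,0,-0.35],0],
    [[-0.35,0,-0.75],0],
    [[-0.35,0,-0.75],0],
    [[0,0,0],0],
    [[0,0,0],0]
  ]
}}

```text
clock: 15.6
position: [0.5723, 0.2453, 0.2075]
tool_rot: [-3.14, 0.436, 3.017]
force: [-0.2, -1.2, -7.1]
grip_width: 0.0078
```

```bash
python3 mv.py [.618,.12,.21] [.618,-.014,.21]; python3 - <<'E'
from h import *
print(bot.observe()['force'],bot.observe()['grip_width'])
for n in("side",'top'):
    im=bot.grab_frame(n)
    x,y=(180,140) if n=='side' else (120,180)
    cv2.imwrite(f"pics/{n}5c.png",cv2.resize(im[y:y+150,x:x+200],None,fx=4,fy=4,interpolation=cv2.INTER_CUBIC))
E
```

```text
[[-0.8995  0.1247  0.4188]
 [ 0.1122  0.9922 -0.0543]
 [-0.4223 -0.0018 -0.9064]]
[0.5723 0.2453 0.2075] [-1.092  0.404  0.542  1.977  0.186  0.495  0.676]
world d [ 0.0457 -0.1253  0.0025] tool units total [-1.124 -2.373  0.475]
world d [ 0.0457 -0.2593  0.0025] tool units total [-1.425 -5.032  0.62 ]
[-0.15660488 -1.16163905 -7.09371879] 0.00783151365505708
```

View pics/side5c.png

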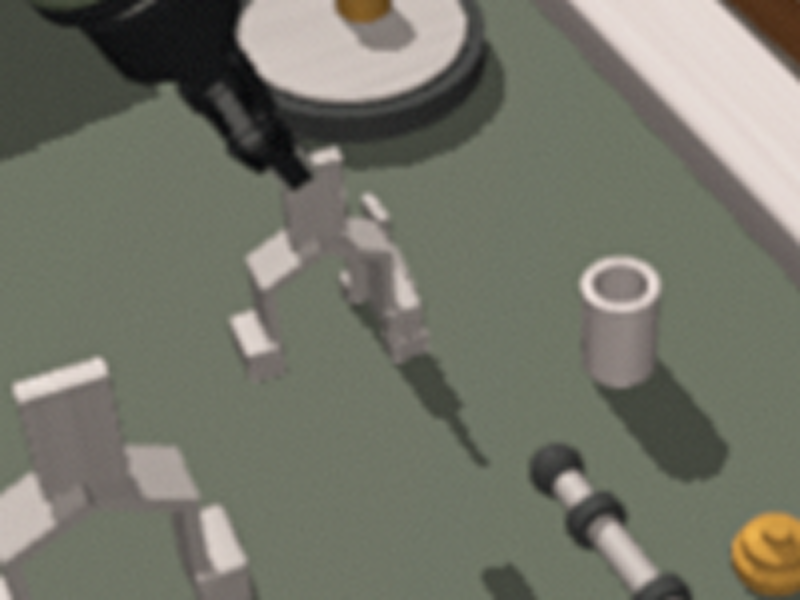

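View pics/top5c.png

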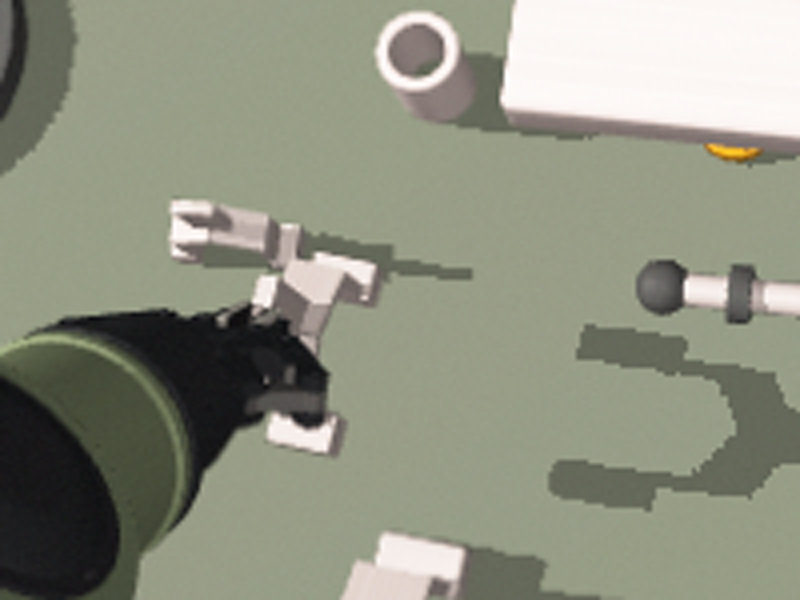

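>>> {"method": "servo_tool", "body": {
  "targets": [
    [[-0.3,-0.6,0.13],0],
    [[-0.4,-0.8,0.17],0],
    [[-0.4,-0.8,0.17],0],
    [[0,-0.15,0],0],
    [[0,0,0],-1],
    [[0,0,0],0]
  ]
}}

```text
clock: 16.45
position: [0.6172, 0.1212, 0.2095]
tool_rot: [-3.099, 0.434, 3.113]
force: [0.1, 0.3, -5.3]
grip_width: 0.0083
```

```bash
python3 mv.py [.618,-.014,.21]; python3 - <<'E'
from h import *
print(bot.observe()['force'],bot.observe()['grip_width'])
for n in("side",'top'):
    im=bot.grab_frame(n);cv2.imwrite(f"pics/{n}6.png",im)
    x,y=(230,140) if n=='side' else (180,180)
    cv2.imwrite(f"pics/{n}6c.png",cv2.resize(im[y:y+150,x:x+200],None,fx=4,fy=4,interpolation=cv2.INTER_CUBIC))
E
```

```text
[[-0.907   0.0465  0.4185]
 [ 0.0258  0.9982 -0.0548]
 [-0.4203 -0.0389 -0.9066]]
[0.6172 0.1212 0.2095] [-0.743  0.365  0.421  1.996  0.144  0.43   1.038]
world d [ 0.0008 -0.1352  0.0005] tool units total [-0.089 -2.699  0.145]
[ 0.09036264  0.33073012 -5.3371293 ] 0.00833546729409031
```

View pics/side6c.png

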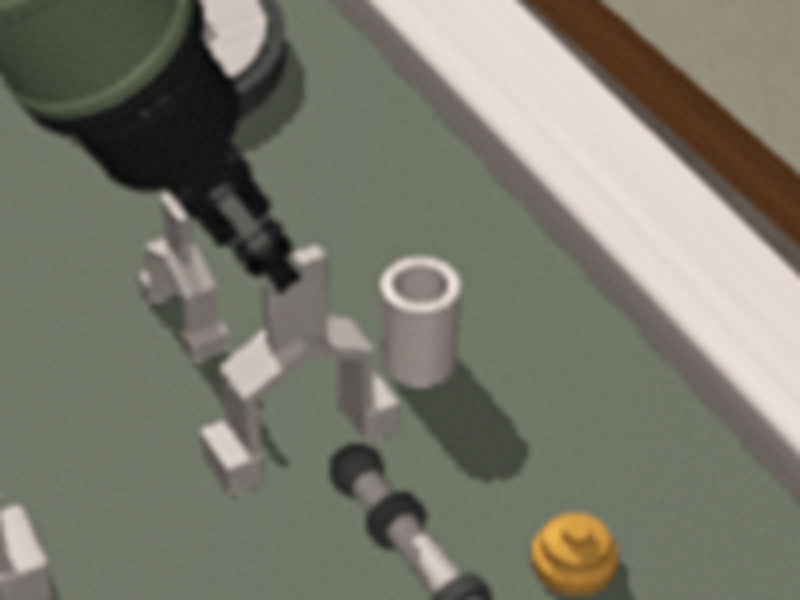

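View pics/top6c.png

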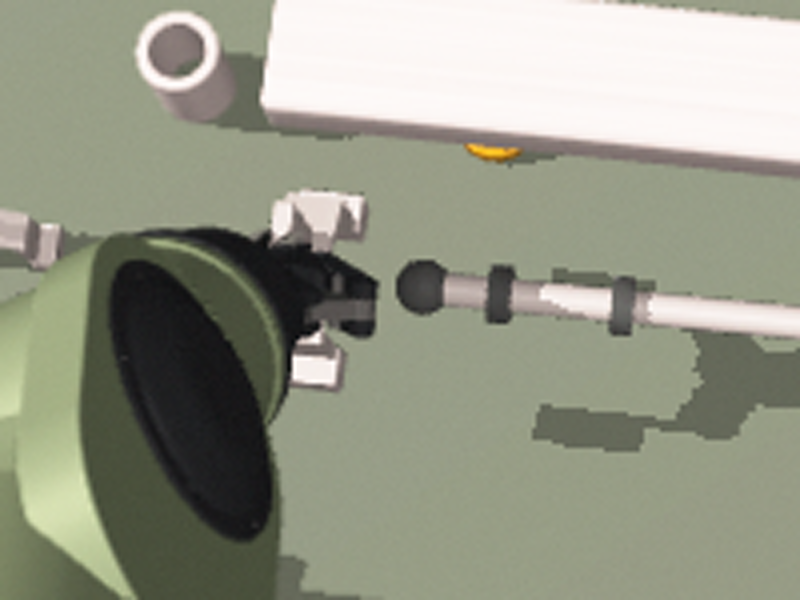

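```bash
python3 - <<'E'
from h import *
s=lambda a,b:(230+a/4-.4,140+b/4-.4);t=lambda a,b:(180+a/4-.4,180+b/4-.4)
a=tri(s(232,443),t(315,368));b=tri(s(384,405),t(355,216));print(a,b,(a[0]+b[0])/2)
E
```

```text
(array([0.56362616, 0.11473687, 0.13520519]), np.float64(0.0008727634274822506)) (array([0.65200644, 0.10147039, 0.12845098]), np.float64(0.0033004706827870385)) [0.6078163  0.10810363 0.13182808]
```

>>> {"method": "servo_tool", "body": {
  "targets": [
    [[-0.02,-0.5,0.03],0],
    [[-0.02,-0.6,0.03],0],
    [[-0.02,-0.6,0.03],0],
    [[-0.02,-0.6,0.03],0],
    [[-0.01,-0.4,0.03],0],
    [[0,0,0],0],
    [[0,0,0],0]
  ]
}}

```text
clock: 17.42
position: [0.6186, -0.0133, 0.2104]
tool_rot: [-3.1, 0.435, 3.113]
force: [0.9, 0.2, -6.1]
grip_width: 0.0077
```

```bash
python3 mv.py [.617,-.0145,.19] [.617,-.0145,.174]; python3 - <<'E'
from h import *
print(bot.observe()['force'],bot.observe()['grip_width'])
for n in("side",'top'):
    im=bot.grab_frame(n);cv2.imwrite(f"pics/{n}7.png",im)
    x,y=(260,190) if n=='side' else (240,180)
    cv2.imwrite(f"pics/{n}7c.png",cv2.resize(im[y:y+150,x:x+200],None,fx=4,fy=4,interpolation=cv2.INTER_CUBIC))
E
```

```text
[[-0.9066  0.0464  0.4195]
 [ 0.0262  0.9982 -0.0539]
 [-0.4213 -0.0378 -0.9061]]
[ 0.6186 -0.0133  0.2104] [-0.371  0.318  0.288  2.036  0.037  0.375  1.385]
world d [-0.0016 -0.0012 -0.0204] tool units total [ 0.202 -0.009  0.358]
world d [-0.0016 -0.0012 -0.0364] tool units total [0.336 0.003 0.648]
[ 0.92272784  0.18491163 -6.13073967] 0.007662987423253857
```

View pics/side7c.png

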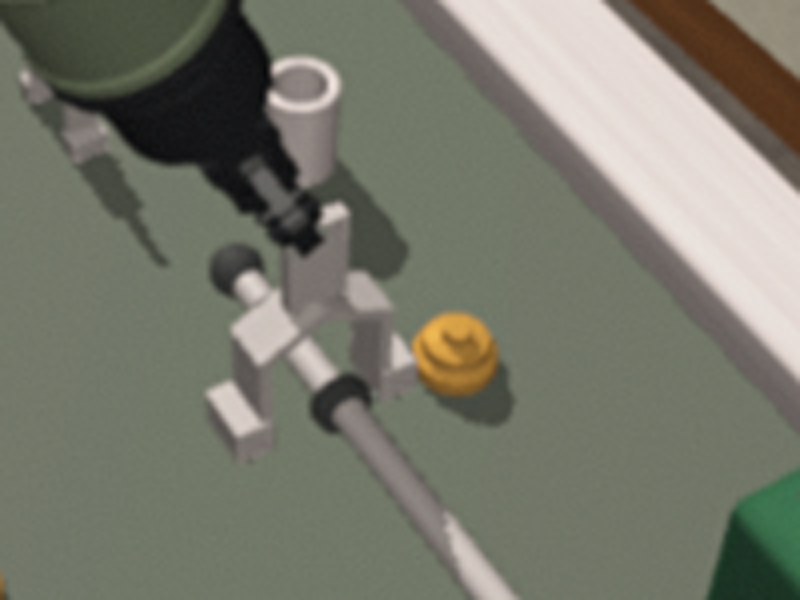

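View pics/top7c.png

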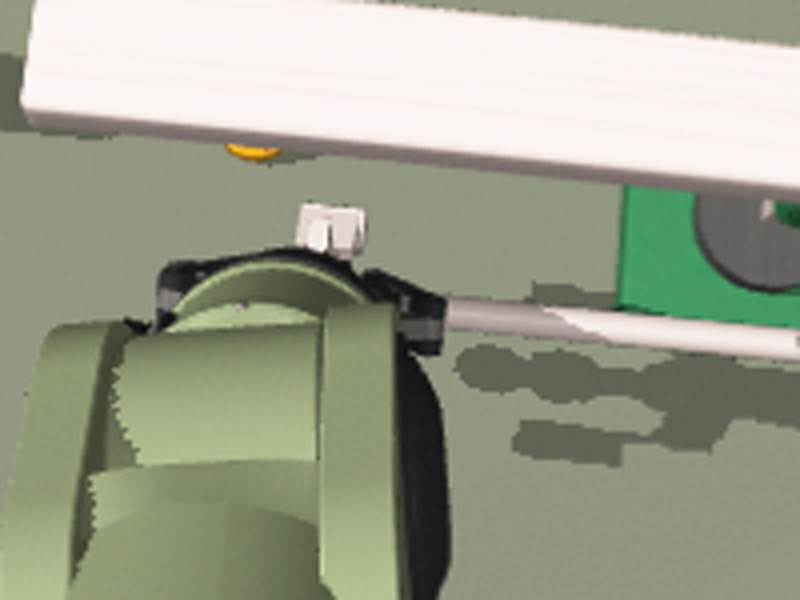

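>>> {"method": "servo_tool", "body": {
  "targets": [
    [[0.13,0,0.25],0],
    [[0.13,0,0.25],0],
    [[0,0,0],0]
  ]
}}

```text
clock: 17.9
position: [0.6164, -0.015, 0.1807]
tool_rot: [-3.099, 0.432, 3.114]
force: [-0.4, 0.2, -5.1]
grip_width: 0.0079
```

>>> {"method": "servo_tool", "body": {
  "targets": [
    [[0.025,0,0.055],0],
    [[0,0,0],0]
  ]
}}

```text
clock: 18.15
position: [0.6175, -0.0151, 0.1796]
tool_rot: [-3.099, 0.435, 3.113]
force: [-0.1, -0.0, -5.6]
grip_width: 0.0077
```

>>> {"method": "servo_tool", "body": {
  "targets": [
    [[0.017,0,0.036],0],
    [[0,0,0],0]
  ]
}}

```text
clock: 18.4
position: [0.6174, -0.0152, 0.1776]
tool_rot: [-3.099, 0.435, 3.113]
force: [-0.0, -0.3, -6.3]
grip_width: 0.0077
```

>>> {"method": "servo_tool", "body": {
  "targets": [
    [[0.017,0,0.036],0],
    [[0,0,0],0]
  ]
}}

```text
clock: 18.65
position: [0.6181, -0.0153, 0.1763]
tool_rot: [-3.1, 0.437, 3.113]
force: [-0.7, -0.6, 4.3]
grip_width: 0.008
```

>>> {"method": "servo_tool", "body": {
  "targets": [
    [[0.01,0,0.02],0],
    [[0,0,0],0]
  ]
}}

```text
clock: 18.9
position: [0.6189, -0.0154, 0.1762]
tool_rot: [-3.1, 0.439, 3.113]
force: [-4.1, -0.7, 16.7]
grip_width: 0.0076
```

>>> {"method": "servo_tool", "body": {
  "targets": [
    [[0.01,0,0.02],0],
    [[0,0,0],0]
  ]
}}

```text
clock: 19.15
position: [0.6197, -0.0154, 0.1761]
tool_rot: [-3.101, 0.441, 3.112]
force: [-7.5, -0.5, 27.9]
grip_width: 0.0078
```

>>> {"method": "servo_tool", "body": {
  "targets": [
    [[-0.017,0,-0.036],0],
    [[0,0,0],0]
  ]
}}

```text
clock: 19.4
position: [0.6181, -0.0153, 0.1762]
tool_rot: [-3.1, 0.437, 3.113]
force: [-2.2, -1.2, 8.0]
grip_width: 0.0076
```

```bash
python3 - <<'E'
from h import *
print(bot.observe()['force'],bot.observe()['moment'])
for n in("side",):
    im=bot.grab_frame(n);cv2.imwrite(f"pics/{n}8.png",im)
    x,y=(260,190) if n=='side' else (240,180)
    cv2.imwrite(f"pics/{n}8c.png",cv2.resize(im[y:y+150,x:x+200],None,fx=4,fy=4,interpolation=cv2.INTER_CUBIC))
E
```

```text
[-2.24206311 -1.2239664   8.00878935] [-0.24462438  0.2094041  -0.07883559]
```

View pics/side8c.png

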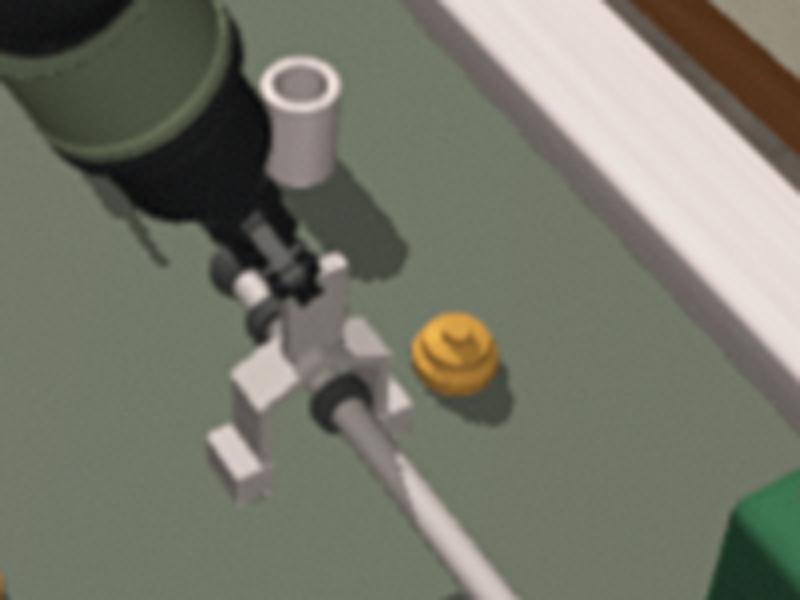

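>>> {"method": "servo_tool", "body": {
  "targets": [
    [[-0.004,0,-0.008],0],
    [[0,0,0],0]
  ]
}}

```text
clock: 19.7
position: [0.6179, -0.0153, 0.1763]
tool_rot: [-3.1, 0.436, 3.113]
force: [-1.3, -1.2, 6.6]
grip_width: 0.0077
```

>>> {"method": "servo_tool", "body": {
  "targets": [
    [[0,0,0],0],
    [[0,0,0],0],
    [[0,0,0],0],
    [[0,0,0],0],
    [[0,0,0],0]
  ],
  "gripper": -0.1
}}

```text
clock: 20.32
position: [0.6173, -0.0152, 0.1758]
tool_rot: [-3.099, 0.435, 3.113]
force: [0.4, -0.0, -0.8]
grip_width: 0.0386
```

```bash
python3 - <<'E'
from h import *
s=bot.observe();print(s['clock'],s['force'],s['grip_width'],s['position'])
for n in("side",):
    im=bot.grab_frame(n);cv2.imwrite(f"pics/{n}9.png",im)
    x,y=(260,190) if n=='side' else (240,180)
    cv2.imwrite(f"pics/{n}9c.png",cv2.resize(im[y:y+150,x:x+200],None,fx=4,fy=4,interpolation=cv2.INTER_CUBIC))
E
```

```text
20.325 [ 0.35307351 -0.0067769  -0.84962075] 0.03858151436217469 [ 0.61734841 -0.01520211  0.17576475]
```

View pics/side9c.png

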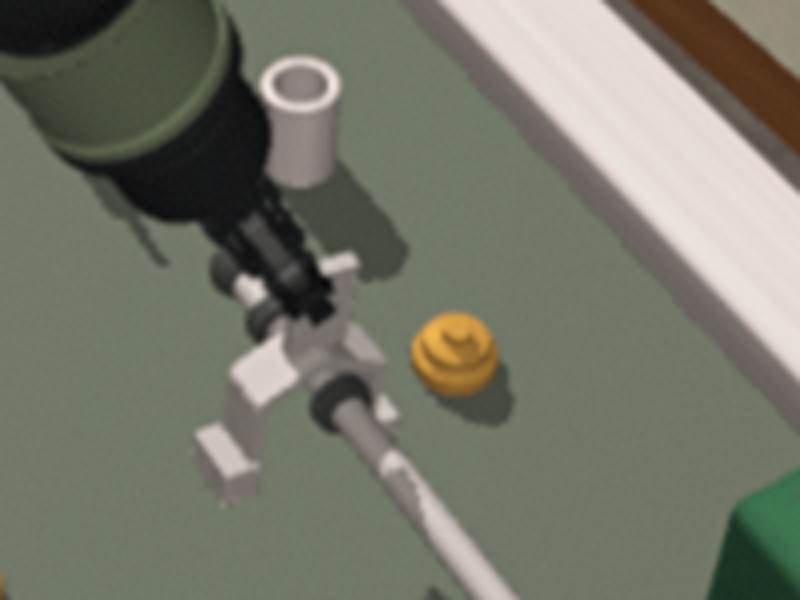

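>>> {"method": "servo_tool", "body": {
  "targets": [
    [[0,0,-0.3],0],
    [[0,0,-0.6],0],
    [[0,0,-0.9],0],
    [[0.5,0,-0.8],0],
    [[0.9,0,-0.3],0],
    [[0.9,0,-0.3],0],
    [[0,0,0],0],
    [[0,0,0],0],
    [[0,0,0],0],
    [[0,0,0],0],
    [[0,0,0],0],
    [[0,0,0],0]
  ]
}}

```text
clock: 21.88
position: [0.446, -0.0037, 0.2722]
tool_rot: [-3.099, 0.435, 3.113]
force: [1.2, 0.3, -0.6]
grip_width: 0.0385
```

```bash
cat > look.py <<'E'
import sys
from h import *
s=bot.observe();print(s['clock'],s['force'],s['position'])
k=sys.argv[1]
for n in("side",'top'):
    im=bot.grab_frame(n);cv2.imwrite(f"pics/{n}{k}.png",im)
    x,y=(260,190) if n=='side' else (240,180)
    cv2.imwrite(f"pics/{n}{k}c.png",cv2.resize(im[y:y+150,x:x+200],None,fx=4,fy=4,interpolation=cv2.INTER_CUBIC))
E
python3 look.py 10
```

```text
21.875 [ 1.16748375  0.33589536 -0.61745116] [ 0.44601562 -0.00367067  0.27216659]
```

View pics/side10c.png

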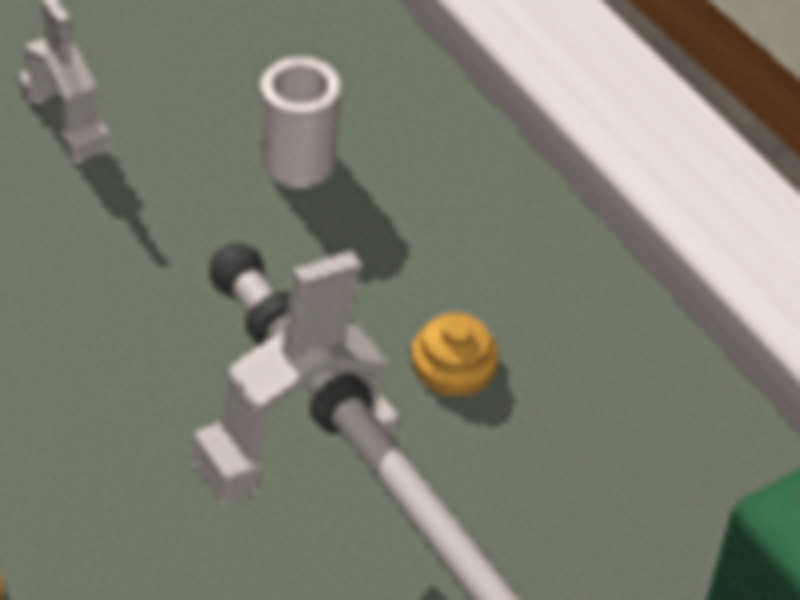

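View pics/top10c.png

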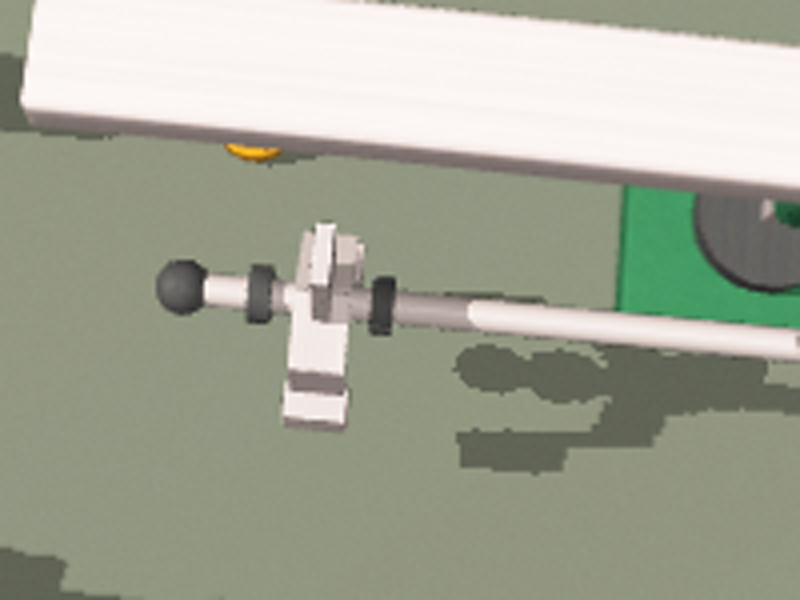

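```bash
python3 - <<'E'
from h import *
s=lambda a,b:(260+a/4-.4,190+b/4-.4);t=lambda a,b:(240+a/4-.4,180+b/4-.4)
L=tri(s(328,266),t(324,253));F=tri(s(222,448),t(316,399));print('lugtop',L,'foot-x',F)
a=tri(s(297,270),t(320,285));b=tri(s(358,260),t(328,224));print('lug top ends',a,b); d=b[0]-a[0];print('tilt deg',np.degrees(np.arctan2(-d[2],d[0])))
d=F[0]-L[0]; print(d, 'expected untilted dx -.043 dz -.162')
print('ang',np.degrees(np.arctan2(-d[0],-d[2])-np.arctan2(.043,.162)))
E
```

```text
lugtop (array([ 0.61939046, -0.01443139,  0.2091509 ]), np.float64(0.0006777667183994234)) foot-x (array([ 0.55877917, -0.01527504,  0.10225784]), np.float64(0.004050842270101707))
lug top ends (array([ 0.60150437, -0.0136003 ,  0.21584564]), np.float64(0.0005987399896715311)) (array([ 0.63606412, -0.01558802,  0.20481577]), np.float64(0.0003776402409516459))
tilt deg 17.700673694045058
[-0.06061128 -0.00084365 -0.10689307] expected untilted dx -.043 dz -.162
ang 14.689060873938327
```

```bash
python3 mv.py [.515,-.015,.085]
```

```text
[[-0.9065  0.0462  0.4198]
 [ 0.0258  0.9982 -0.0542]
 [-0.4215 -0.0383 -0.906 ]]
[ 0.446  -0.0036  0.2722] [-0.605 -0.115  0.322  2.313  0.389  0.565  0.965]
world d [ 0.069  -0.0114 -0.1872] tool units total [ 0.321 -0.02   3.984]
```

```bash
python3 - <<'E'
from ik import *
from workcell import bot
s=bot.observe();q0=s['qpos'];e=s['tool_rot'];print((fk(q0,P,S)[0]-s['position']).round(4), R.from_matrix(fk(q0,P,S)[1].T@R.from_euler('xyz',e).as_matrix()).as_rotvec().round(3))
# allow j7 offset pi: fk j7 is physical so fine
for x in([.515,-.015,.085],[.54,-.015,.085],[.54,-.015,.095],[.55,-.015,.105],[.645,-.015,.19]):
    q,c=ik(np.array(x),e,q0);print(x,q.round(2),round(c,6))
E
```

```text
[-0.0409  0.0132  0.0028] [-0.039 -0.005  0.007]
[0.515, -0.015, 0.085] [-0.3   0.48  0.36  2.26 -1.02  0.16  2.52] 0.010233
[0.54, -0.015, 0.085] [ 0.33  0.55 -0.61  2.34  1.87  0.4  -0.42] 3e-06
[0.54, -0.015, 0.095] [ 0.28  0.51 -0.55  2.33  1.83  0.35 -0.38] 3e-06
[0.55, -0.015, 0.105] [ 0.18  0.48 -0.41  2.3   1.73  0.27 -0.29] 2e-06
[0.645, -0.015, 0.19] [-0.07  0.41 -0.02  1.93  0.17  0.36  1.3 ] 1e-06
```

>>> {"method": "servo_tool", "body": {
  "targets": [
    [[0.05,0,0.5],0],
    [[0.05,0,0.7],0],
    [[0.05,0,0.7],0],
    [[0.05,0,0.7],0],
    [[0.05,0,0.6],0],
    [[0.05,0,0.4],0],
    [[0,0,0],0]
  ],
  "gripper": -1,
  "newtons": 20
}}

```text
clock: 22.85
position: [0.4981, -0.0193, 0.1336]
tool_rot: [-3.073, 0.437, 3.118]
force: [0.1, -0.7, 0.1]
grip_width: -0.0001
```

```bash
python3 mv.py [.53,-.015,.088]; python3 look.py 11
```

```text
[[-0.9059  0.0525  0.4202]
 [ 0.0213  0.9967 -0.0786]
 [-0.4229 -0.0622 -0.904 ]]
[ 0.4981 -0.0193  0.1336] [-0.225  0.281  0.035  2.378  1.139  0.164  0.236]
world d [ 0.0319  0.0043 -0.0456] tool units total [-0.189  0.176  1.086]
22.85 [ 0.13820382 -0.73720108  0.13713342] [ 0.49813982 -0.01928111  0.13364785]
```

View pics/side11c.png

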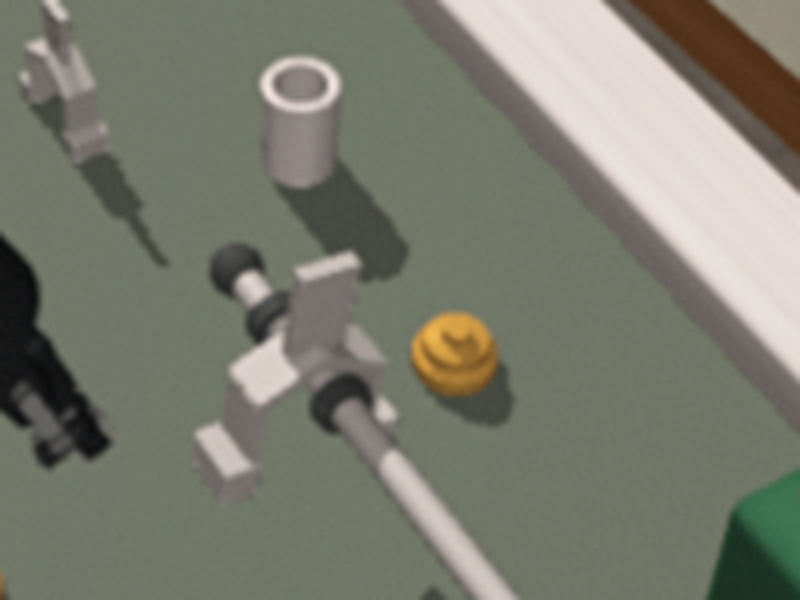

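>>> {"method": "servo_tool", "body": {
  "targets": [
    [[-0.05,0.05,0.25],0],
    [[-0.05,0.05,0.25],0],
    [[-0.05,0.05,0.25],0],
    [[-0.04,0.03,0.25],0],
    [[0,0,0],0]
  ]
}}

```text
clock: 23.58
position: [0.5286, -0.0139, 0.093]
tool_rot: [-3.073, 0.438, 3.119]
force: [-0.8, 0.3, -0.3]
grip_width: 0.0001
```

```bash
python3 mv.py [.535,-.015,.09]; python3 look.py 12
```

```text
[[-0.9053  0.052   0.4216]
 [ 0.0207  0.9967 -0.0786]
 [-0.4243 -0.0624 -0.9034]]
[ 0.5286 -0.0139  0.093 ] [-0.141  0.413 -0.065  2.335  1.688  0.187 -0.313]
world d [ 0.0064 -0.0011 -0.003 ] tool units total [-0.09  -0.012  0.109]
23.575 [-0.76200096  0.2653385  -0.30719677] [ 0.52864255 -0.01388876  0.09298976]
```

View pics/side12c.png

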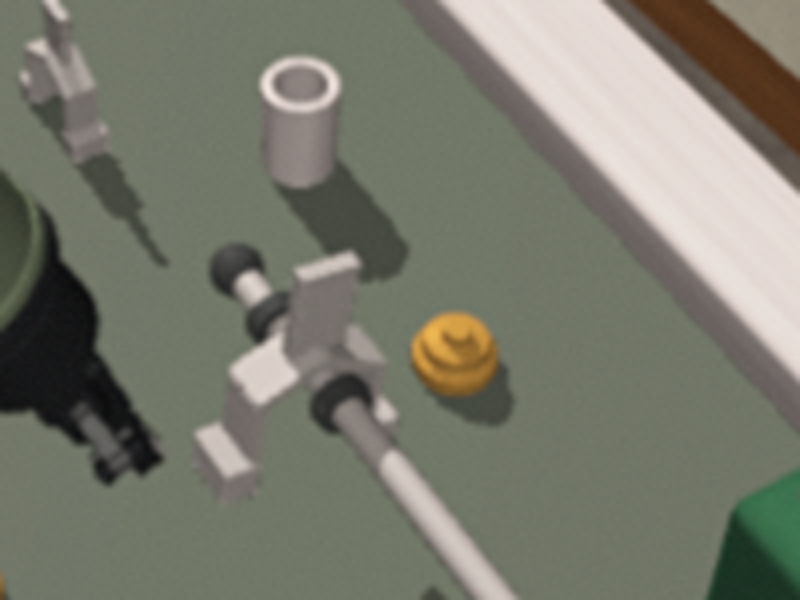

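>>> {"method": "servo_tool", "body": {
  "targets": [
    [[0.05,0,0.11],0],
    [[-0.14,0.01,0.07],0],
    [[0,0,0],0]
  ]
}}

```text
clock: 24.05
position: [0.5368, -0.0143, 0.0873]
tool_rot: [-3.073, 0.439, 3.118]
force: [-0.2, -1.1, -0.2]
grip_width: 0.0002
```

>>> {"method": "servo_tool", "body": {
  "targets": [
    [[-0.07,0,0.035],0],
    [[0,0,0],0]
  ]
}}

```text
clock: 24.3
position: [0.5406, -0.0144, 0.0867]
tool_rot: [-3.073, 0.439, 3.118]
force: [-0.4, 0.8, -0.2]
grip_width: -0.0005
```

```bash
python3 look.py 13
```

```text
24.3 [-0.37416425  0.84791494 -0.1878558 ] [ 0.54058507 -0.01438274  0.08674641]
```

View pics/side13c.png

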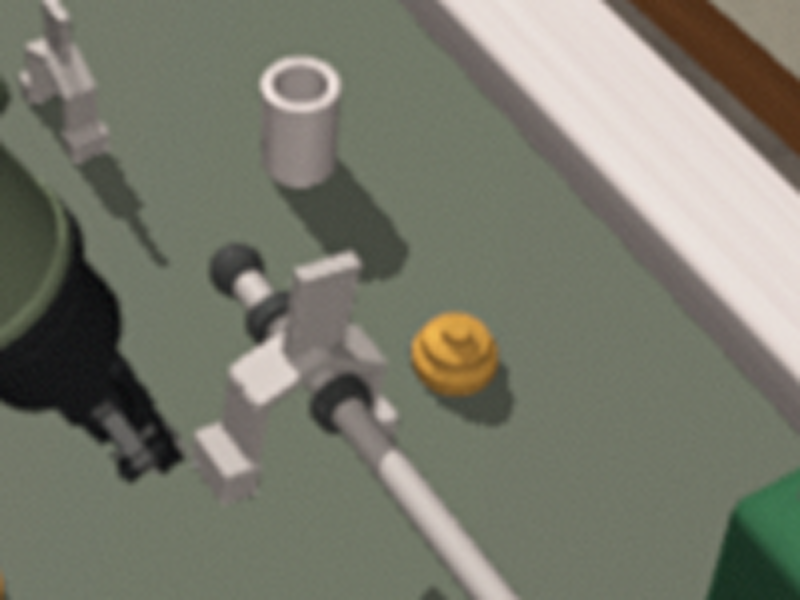

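>>> {"method": "servo_tool", "body": {
  "targets": [
    [[-0.07,0,0.035],0],
    [[0,0,0],0]
  ]
}}

```text
clock: 24.65
position: [0.5446, -0.0147, 0.0864]
tool_rot: [-3.073, 0.439, 3.118]
force: [-0.5, 0.2, 0.0]
grip_width: 0.0003
```

>>> {"method": "servo_tool", "body": {
  "targets": [
    [[-0.07,0,0.035],0],
    [[0,0,0],0]
  ]
}}

```text
clock: 24.9
position: [0.5485, -0.0149, 0.0863]
tool_rot: [-3.073, 0.439, 3.118]
force: [0.6, -0.3, 0.6]
grip_width: -0.0
```

```bash
python3 look.py 14
```

```text
24.9 [ 0.62244215 -0.2524422   0.62743802] [ 0.54852307 -0.01486867  0.08628789]
```

View pics/side14c.png

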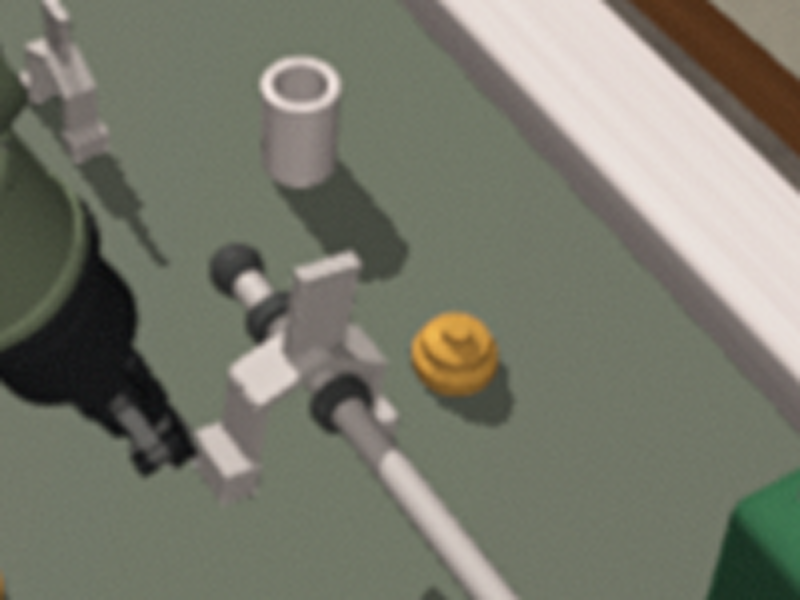

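>>> {"method": "servo_tool", "body": {
  "targets": [
    [[-0.07,0,0.035],0],
    [[0,0,0],0]
  ]
}}

```text
clock: 25.25
position: [0.5525, -0.0151, 0.0863]
tool_rot: [-3.073, 0.439, 3.118]
force: [-0.2, 0.0, -0.2]
grip_width: 0.0
```

>>> {"method": "servo_tool", "body": {
  "targets": [
    [[-0.06,0,0.03],0],
    [[0,0,0],0]
  ]
}}

```text
clock: 25.5
position: [0.5557, -0.0152, 0.0861]
tool_rot: [-3.073, 0.439, 3.118]
force: [-0.7, 0.2, 0.3]
grip_width: 0.0001
```

```bash
python3 look.py 15
```

```text
25.5 [-0.74850607  0.19183087  0.25011125] [ 0.55573635 -0.01522401  0.0861394 ]
```

View pics/side15c.png

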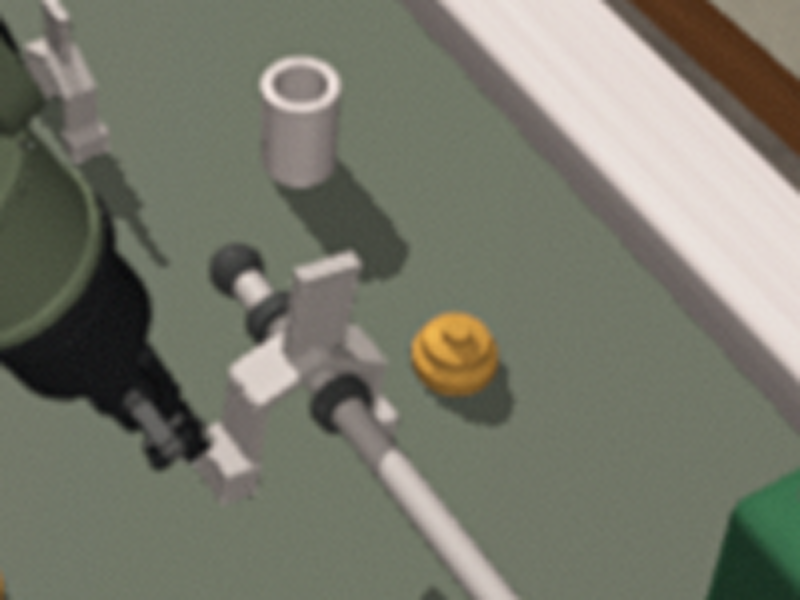

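>>> {"method": "servo_tool", "body": {
  "targets": [
    [[-0.06,0,0.03],0],
    [[0,0,0],0]
  ]
}}

```text
clock: 25.85
position: [0.5591, -0.0154, 0.0861]
tool_rot: [-3.073, 0.439, 3.118]
force: [-0.3, -0.4, 0.0]
grip_width: -0.0
```

```bash
python3 look.py 16
```

```text
25.85 [-0.27118637 -0.41389268  0.02846249] [ 0.5590877  -0.01541207  0.0860601 ]
```

View pics/side16c.png

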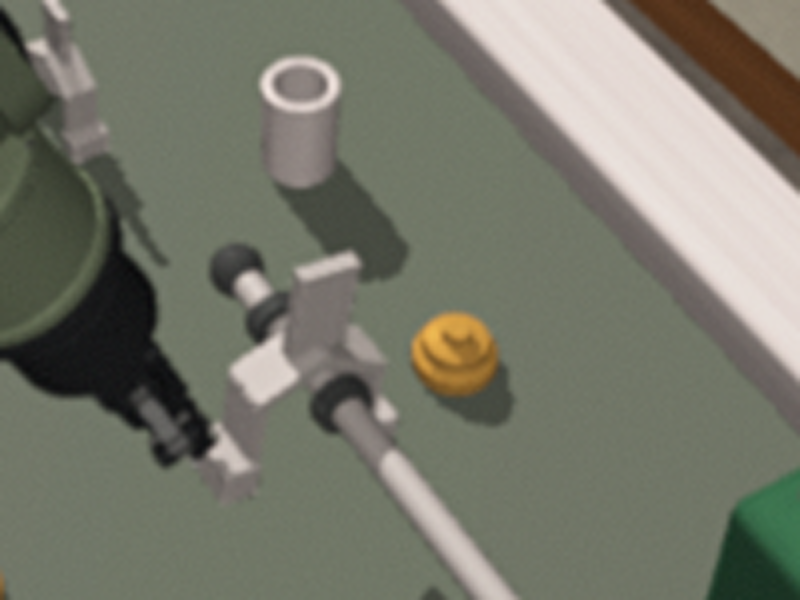

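View pics/top16c.png

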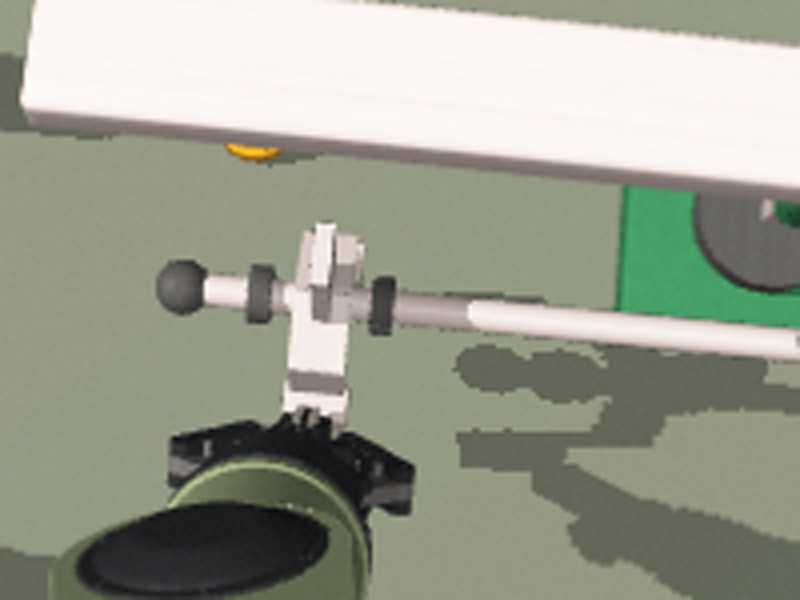

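```bash
python3 - <<'E'
from h import *
p=bot.observe()['position']
print((proj('side',p)-(260,190))*4+1.5,(proj('top',p)-(240,180))*4+1.5)
s=lambda a,b:(260+a/4-.4,190+b/4-.4);t=lambda a,b:(240+a/4-.4,180+b/4-.4)
# near outer-top-left corners of foot: side (194,432)far-left,(228,475)near ; top10 foot rect
print('foot top far outer corner',tri(s(195,434),t(285,412)));print('near outer',tri(s(229,473),t(345,416)));print('inner far',tri(s(215,422),t(289,383)))
im1=cv2.imread('pics/side10.png');im=cv2.imread('pics/side16.png')
f=lambda im:cv2.resize(im[275:325,295:345],None,fx=8,fy=8,interpolation=cv2.INTER_CUBIC)
a=cv2.imread('pics/top10.png');b=cv2.imread('pics/top16.png');g=lambda im:cv2.resize(im[245:295,295:345],None,fx=8,fy=8,interpolation=cv2.INTER_CUBIC)
cv2.imwrite('pics/z.png',np.hstack([f(im1),f(im)]));cv2.imwrite('pics/zt.png',np.hstack([g(a),g(b)]))
E
```

```text
[226.02284653 465.56164754] [314.34767673 406.11556462]
foot top far outer corner (array([0.55117771, 0.00111972, 0.10062397]), np.float64(0.002594123178628154))
near outer (array([ 0.55132666, -0.03235909,  0.10514497]), np.float64(0.0014568548289166992))
inner far (array([0.56541587, 0.00072681, 0.10256085]), np.float64(0.0064919487066237725))
```

View pics/z.png

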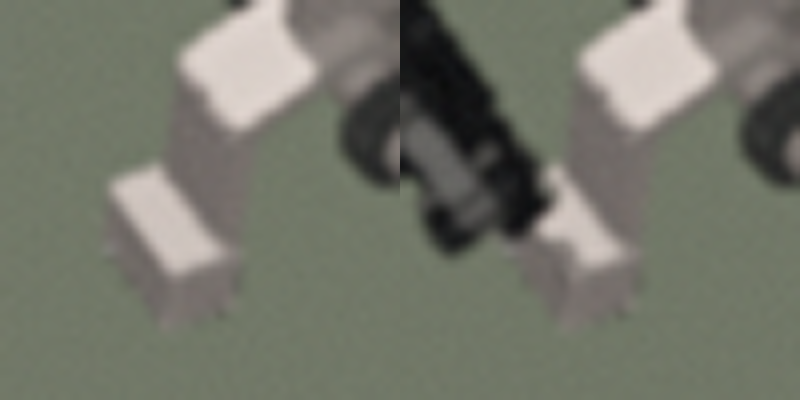

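View pics/zt.png

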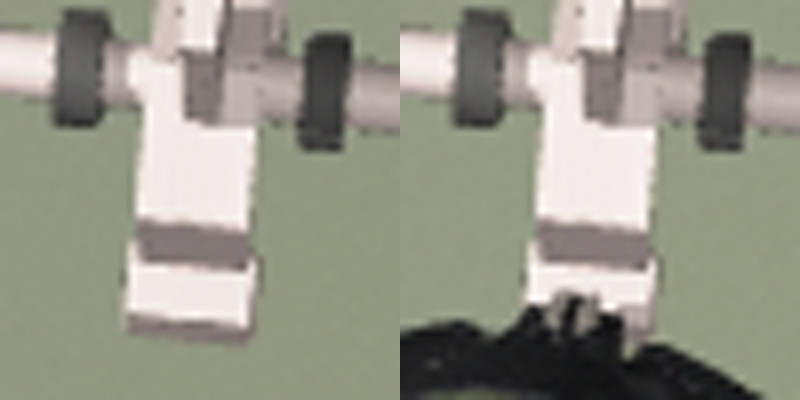

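>>> {"method": "servo_tool", "body": {
  "targets": [
    [[0.025,0,0.055],0],
    [[0,0,0],0]
  ]
}}

```text
clock: 26.2
position: [0.5587, -0.0156, 0.0829]
tool_rot: [-3.073, 0.438, 3.118]
force: [0.6, -0.3, 0.2]
grip_width: -0.0002
```

>>> {"method": "servo_tool", "body": {
  "targets": [
    [[0.025,0,0.055],0],
    [[0,0,0],0]
  ]
}}

```text
clock: 26.45
position: [0.5588, -0.0158, 0.0798]
tool_rot: [-3.073, 0.438, 3.118]
force: [-0.1, 0.8, -0.3]
grip_width: 0.0002
```

```bash
python3 look.py 17; python3 - <<'E'
import cv2,numpy as np
im1=cv2.imread('pics/side10.png');im=cv2.imread('pics/side17.png')
f=lambda im:cv2.resize(im[245:325,295:360],None,fx=6,fy=6,interpolation=cv2.INTER_CUBIC)
cv2.imwrite('pics/z17.png',np.hstack([f(im1),f(im)]))
E
```

```text
26.45 [-0.08229313  0.75640674 -0.25658839] [ 0.55879297 -0.01583991  0.07982075]
```

View pics/z17.png

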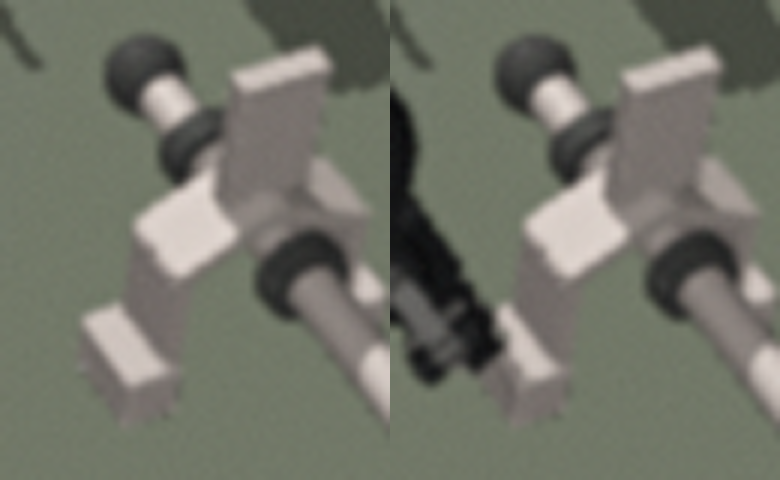

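>>> {"method": "servo_tool", "body": {
  "targets": [
    [[-0.07,0,0.035],0],
    [[0,0,0],0]
  ]
}}

```text
clock: 26.8
position: [0.5632, -0.016, 0.08]
tool_rot: [-3.073, 0.439, 3.118]
force: [0.1, -0.7, 0.3]
grip_width: 0.0
```

```bash
cat > cmpz.py <<'E'
import sys,cv2,numpy as np
from h import *
s=bot.observe();print(s['clock'],s['force'].round(1),s['position'].round(4))
k=sys.argv[1]
im1=cv2.imread('pics/side10.png');im=bot.grab_frame('side');cv2.imwrite(f'pics/side{k}.png',im)
f=lambda im:cv2.resize(im[245:325,295:360],None,fx=6,fy=6,interpolation=cv2.INTER_CUBIC)
cv2.imwrite(f'pics/z{k}.png',np.hstack([f(im1),f(im)]))
E
python3 cmpz.py 18
```

```text
26.8 [ 0.1 -0.7  0.3] [ 0.5632 -0.016   0.08  ]
```

View pics/z18.png

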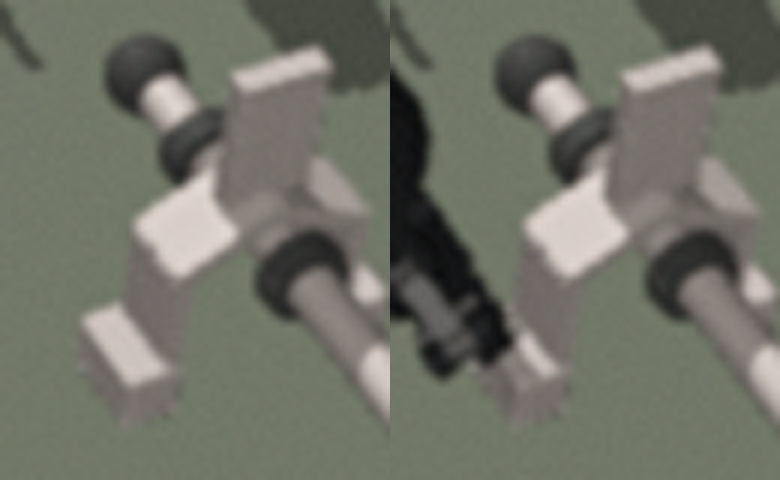

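>>> {"method": "servo_tool", "body": {
  "targets": [
    [[0.025,0,0.055],0],
    [[0.025,0,0.055],0],
    [[0,0,0],0]
  ]
}}

```text
clock: 27.22
position: [0.5626, -0.0165, 0.0735]
tool_rot: [-3.073, 0.438, 3.118]
force: [0.0, 0.3, -0.2]
grip_width: 0.0003
```

```bash
python3 cmpz.py 19;python3 -c "
from h import *
print(bot.observe()['qpos'].round(3))"
```

```text
27.225 [ 0.   0.3 -0.2] [ 0.5626 -0.0165  0.0735]
[-0.064  0.492 -0.134  2.261  1.707  0.214 -0.302]
```

View pics/z19.png

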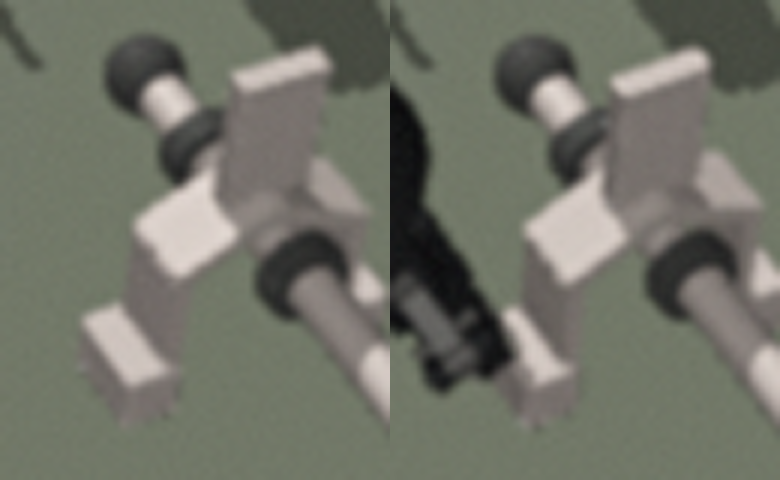

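>>> {"method": "servo_tool", "body": {
  "targets": [
    [[-0.07,0,0.035],0],
    [[0,0,0],0]
  ]
}}

```text
clock: 27.52
position: [0.5672, -0.0165, 0.0739]
tool_rot: [-3.073, 0.439, 3.118]
force: [-0.5, -0.2, 0.0]
grip_width: -0.0002
```

```bash
python3 cmpz.py 20
```

```text
27.525 [-0.5 -0.2  0. ] [ 0.5672 -0.0165  0.0739]
```

View pics/z20.png

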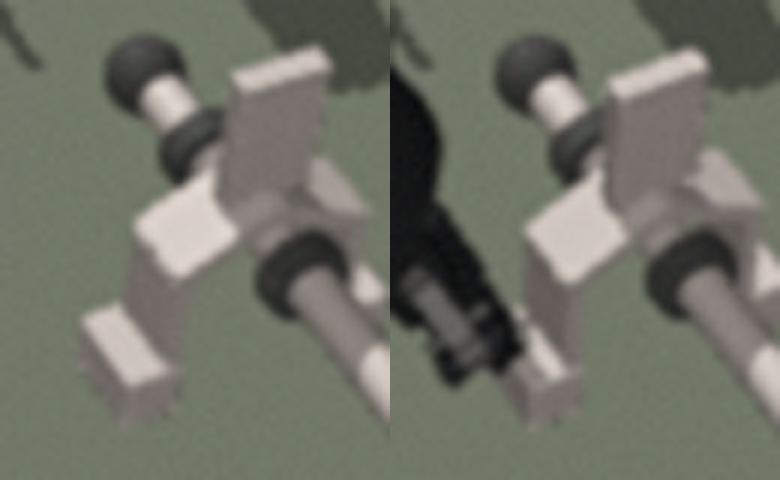

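```bash
python3 - <<'E'
from h import *
N=np.array([.609,-.015,.1425])
ex=np.array([1,-.035,0.]);ez=np.array([0,0,1.])
for a in(0,2,4,6,8,10,12):
    r=np.radians(a);c,s=np.cos(r),np.sin(r)
    f=lambda x,z:N+ex*(x*c+z*s)+ez*(-x*s+z*c)
    g=lambda P:((proj('side',P)-(295,245))*6+2.5).round(0)
    e=np.array([0,-.005,0])
    print(a,'lugtop near -x',g(f(-.017,.068)+e),'+x',g(f(.017,.068)+e),'foot top near outer',g(f(-.054,-.046)+np.array([0,-.018,0])))
E
```

```text
0 lugtop near -x [221. 108.] +x [310.  70.] foot top near outer [143. 387.]
2 lugtop near -x [227. 105.] +x [316.  69.] foot top near outer [139. 385.]
4 lugtop near -x [234. 101.] +x [322.  68.] foot top near outer [135. 384.]
6 lugtop near -x [240.  97.] +x [328.  67.] foot top near outer [131. 382.]
8 lugtop near -x [247.  94.] +x [334.  66.] foot top near outer [128. 380.]
10 lugtop near -x [253.  91.] +x [339.  66.] foot top near outer [125. 378.]
12 lugtop near -x [259.  88.] +x [345.  65.] foot top near outer [122. 376.]
```

>>> {"method": "servo_tool", "body": {
  "targets": [
    [[-0.06,0,0.03],0],
    [[0,0,0],0]
  ]
}}

```text
clock: 27.82
position: [0.5704, -0.0167, 0.0738]
tool_rot: [-3.073, 0.439, 3.118]
force: [-0.4, -0.6, 0.8]
grip_width: -0.0001
```

```bash
python3 cmpz.py 21
```

```text
27.825 [-0.4 -0.6  0.8] [ 0.5704 -0.0167  0.0738]
```

View pics/z21.png

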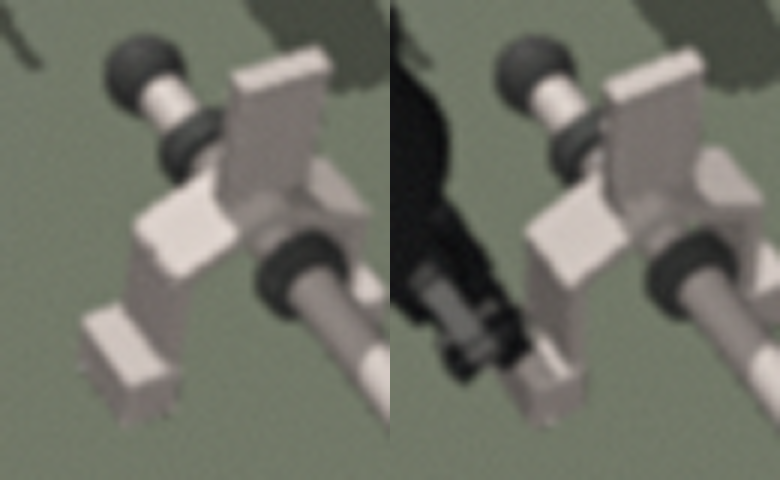

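>>> {"method": "servo_tool", "body": {
  "targets": [
    [[-0.04,0,0.02],0],
    [[0,0,0],0]
  ]
}}

```text
clock: 28.12
position: [0.5725, -0.0169, 0.0737]
tool_rot: [-3.073, 0.439, 3.118]
force: [0.6, -0.6, 0.8]
grip_width: 0.0001
```

>>> {"method": "servo_tool", "body": {
  "targets": [
    [[0.1,0,-0.05],0],
    [[0.5,0,-0.5],0],
    [[0.6,0,-0.8],0],
    [[0.3,0,-0.8],0],
    [[0,0,0],0],
    [[0,0,0],0]
  ]
}}

```text
clock: 28.88
position: [0.4791, -0.0092, 0.1213]
tool_rot: [-3.081, 0.442, 3.11]
force: [0.3, -0.0, 0.0]
grip_width: 0.0
```

```bash
python3 cmpz.py 22; python3 look.py 23; python3 - <<'E'
import cv2,numpy as np
a=cv2.imread('pics/side22.png').astype(int);b=cv2.imread('pics/side23.png').astype(int)
print('moving?',np.abs(a-b)[245:325,305:365].max())
E
```

```text
28.875 [ 0.3 -0.   0. ] [ 0.4791 -0.0092  0.1213]
28.925 [-0.03681806  0.30118994 -0.17122958] [ 0.47905548 -0.00891044  0.12109306]
moving? 36
```

View pics/z22.png

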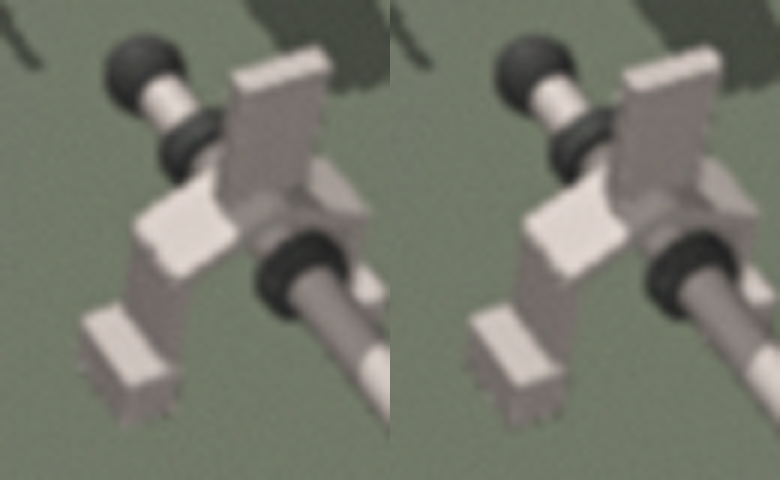

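View pics/top23c.png

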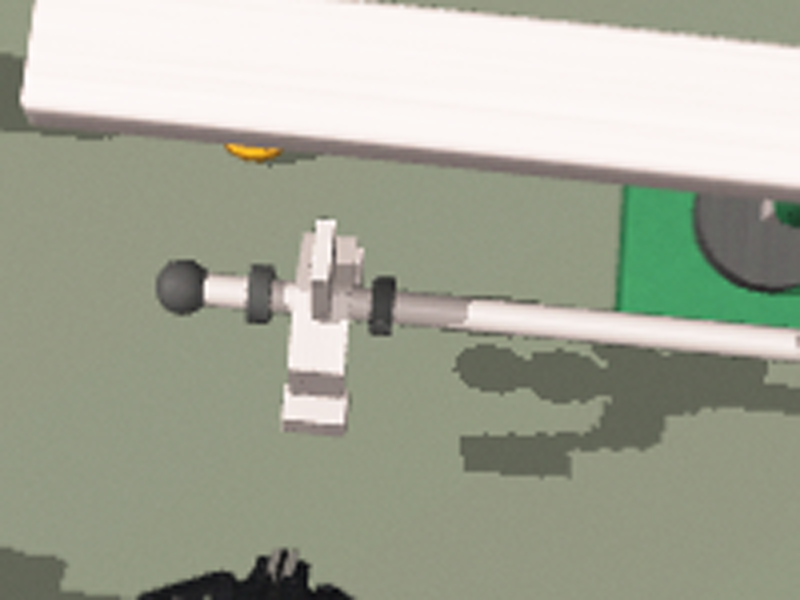

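```bash
python3 - <<'E'
from h import *
im=bot.grab_frame('side');cv2.imwrite('pics/side24.png',im);print(bot.observe()['clock'])
ref=cv2.cvtColor(cv2.imread('pics/side10.png'),cv2.COLOR_BGR2GRAY).astype(np.float32)
for k in(11,12,16,18,19,20,21,22,23,24):
    g=cv2.cvtColor(cv2.imread(f'pics/side{k}.png'),cv2.COLOR_BGR2GRAY).astype(np.float32)
    o=[]
    for (x0,y0,x1,y1) in((330,250,354,275),(312,272,342,315)):
        # shift by template match subpixel
        t=ref[y0:y1,x0:x1];w=g[y0-5:y1+5,x0-5:x1+5];r=cv2.matchTemplate(cv2.resize(w,None,fx=8,fy=8,interpolation=cv2.INTER_CUBIC),cv2.resize(t,None,fx=8,fy=8,interpolation=cv2.INTER_CUBIC),cv2.TM_CCOEFF_NORMED)
        _,v,_,p=cv2.minMaxLoc(r);o.append((p[0]/8-5,p[1]/8-5,round(v,3)))
    print(k,o)
E
```

```text
29.075
11 [(0.0, 0.0, 0.999), (0.0, 0.0, 0.999)]
12 [(0.0, 0.0, 0.999), (0.0, 0.0, 0.999)]
16 [(0.0, 0.0, 0.999), (0.375, -0.125, 0.953)]
18 [(0.0, 0.0, 0.999), (0.75, -0.125, 0.826)]
19 [(-1.125, 0.25, 0.947), (1.125, -0.125, 0.858)]
20 [(-1.5, 0.375, 0.924), (1.375, 0.0, 0.709)]
21 [(-2.0, 0.5, 0.893), (1.125, 0.25, 0.615)]
22 [(0.25, 0.0, 0.993), (0.0, 0.0, 0.997)]
23 [(0.375, -0.125, 0.987), (-0.125, -0.125, 0.992)]
24 [(0.5, -0.125, 0.984), (-0.125, -0.125, 0.99)]
```

>>> {"method": "servo_tool", "body": {
  "targets": [
    [[0,0,0],0],
    [[0,0,0],0],
    [[0,0,0],0],
    [[0,0,0],0]
  ]
}}

```text
clock: 29.58
position: [0.4787, -0.0082, 0.1216]
tool_rot: [-3.081, 0.442, 3.112]
force: [-0.6, -0.3, 0.2]
grip_width: 0.0003
```

```bash
cat > tr.py <<'E'
import sys
from h import *
k0=int(sys.argv[1])
ref=cv2.cvtColor(cv2.imread('pics/side10.png'),cv2.COLOR_BGR2GRAY).astype(np.float32)
for k in range(k0,k0+int(sys.argv[2])):
    t0=bot.observe()['clock'];im=bot.grab_frame('side');cv2.imwrite(f'pics/side{k}.png',im)
    g=cv2.cvtColor(im,cv2.COLOR_BGR2GRAY).astype(np.float32)
    x0,y0,x1,y1=330,250,354,275
    t=ref[y0:y1,x0:x1];w=g[y0-8:y1+8,x0-8:x1+8];r=cv2.matchTemplate(cv2.resize(w,None,fx=8,fy=8,interpolation=cv2.INTER_CUBIC),cv2.resize(t,None,fx=8,fy=8,interpolation=cv2.INTER_CUBIC),cv2.TM_CCOEFF_NORMED)
    _,v,_,p=cv2.minMaxLoc(r);print(t0,p[0]/8-8,p[1]/8-8,round(v,3))
E
python3 tr.py 30 3
```

```text
29.575 0.0 0.0 0.997
29.625 0.0 0.0 0.997
29.675 0.0 0.0 0.997
```

View pics/side32.png

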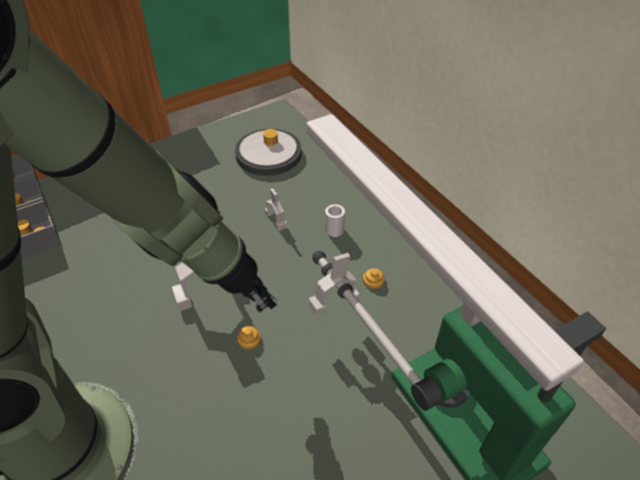

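```bash
python3 tr.py 40 1; python3 -c "
from workcell import bot
print(bot.observe()['clock'],bot.observe()['force']);print(bot.job_done())"
```

```text
29.725 0.0 0.0 0.997
29.775 [ 0.11232727 -0.63960329 -0.43706864]
the job is handed in; nothing more can be done
None
```

The middle-sized stirrup is hanging on the handle bar between the two collars, a leg on either side, and was at rest when I handed the job in at 29.8 s. It does not hang exactly upright: it leans about 7–8° about the bar, lug toward +x.

- **Getting the tool tilted:** the moves cannot tilt the tool directly, so I drove the arm up against its wrist joint limit, which tilted it about 25°. Joint 6 read up to 1.9335 against the stated limit of 1.93, and I did not find out whether that counts as passing its range.
- **Carrying and lowering:** I gripped the lug with 60 N and came in over the ball end of the handle. I then lowered in 1–2 mm steps and felt the bar take the weight at tool height 0.176 m.
- **Pressing on the handle:** two steps after contact the load on the handle reached about 34 N, so I backed off to about 13 N before opening the fingers.
- **The lean:** after release the stirrup showed this lean. I nudged a foot until it was close to upright, but when the fingers withdrew it swung back to the same attitude. That appears to be how it hangs naturally.

**Last checks:**
- The last four side-camera frames, over 0.15 s, showed no movement of the stirrup.
- The roof is between the collars and the force on the tool is about 0 N.
- The brass caps and the aluminium sleeve look unmoved in the side view.

**Readings that disagreed:**
- The lean came out between 7° and 18° depending on which points I measured. The 18° figure came from the two ends of the lug and is the noisiest.
- With the fingers shut, they appeared in the image to end short of the reported tool tip, by something between about 6 and 20 mm.

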